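Stow the lapping discs on their storage spindles

TASK

Put the four coloured laps away on the spigots of their storage stands, working face down as they lie: the three grinding laps on the black-based stand, coarse green first at the bottom, then blue, then fine yellow on top, so that no coarse grit can fall onto a finer lap, and the white polishing lap by itself on the white-based stand. Lower each one until it sits fully down before letting go, do not drop it. Leave the dark grey steel master plate, the ring block and the gem jar where they are.

Things in the scene. Friction and masses are not known exactly. Their poses are not given: they have to be found in the camera images.
- lap_green: The coarse grinding lap: top of its disc green. It is a round flanged disc 80 mm across and 7 mm thick with a pale aluminium boss, 30 mm across, rising 22 mm above the disc (29 mm tall in all), and a 16 mm bore right through. It lies working face down, boss up. 130 g or so. Origin: centre of the underside (working face); z up along the bore; it is the same all round.
- lap_blue: The medium grinding lap: top of its disc blue; shape, size and origin as the green lap (80 mm disc 7 mm thick, 30 mm boss to 29 mm height, 16 mm bore).
- lap_yellow: The fine grinding lap: top of its disc yellow; shape, size and origin as the green lap (80 mm disc 7 mm thick, 30 mm boss to 29 mm height, 16 mm bore).
- lap_white: The polishing lap: top of its disc white; shape, size and origin as the green lap (80 mm disc 7 mm thick, 30 mm boss to 29 mm height, 16 mm bore).
- stand_black: Storage stand for grinding laps, base black. Fixed. Round base 96 mm across, 12 mm high; steel seat 36 mm across, top 18 mm above the bench; central steel spigot 12 mm thick rising to 88 mm above the bench, last 6 mm tapered to 7 mm. Origin: centre of the underside, under the spigot; z up. A seated lap's underside is 18 mm above it, a second 47 mm, a third 76 mm (each rests on the boss below).
- stand_white: Storage stand for polishing laps, base white. Fixed. Same shape, sizes and origin as the black-based stand (seat at 18 mm, 12 mm spigot rising to 88 mm above the bench).
- master_plate: The master plate, to be left alone: dark gunmetal steel all over, boss too, no colour; same shape and size as a lap (80 mm disc, 30 mm boss, 29 mm tall). Loose on the bench. Origin: centre of the underside.
- ring_block: Grey-brown suede display block holding a gold ring with an orange stone, to be left alone: 52 x 52 mm, 42 mm high, ring and stone up to 72 mm. Loose. Origin: centre of the underside.
- gem_jar: Small round jar of orange stones, black base, clear rim, to be left alone: 42 mm across, 30 mm high. Loose. Origin: centre of the underside.
There are look-alikes about, which are no part of the job. Of the things like the lap_green, leave any that is red; of the rest the smaller one is meant. Of the things shaped like the lap_blue, the blue one is meant.

How it is judged:
By the outcome, as a careful person would: the job done as asked, in the order asked, and still so for the second after the job is handed in, with the robot touching nothing.
It also fails if it takes over 109 s, if anything falls off the work surface, if the arm or the gripper's body presses on something with over 40 N, if the wrist force passes 120 N, or if a joint passes its speed limit or range.

ROBOT

A 6-joint arm with a two-finger parallel gripper is mounted at the origin on the work surface. World frame = base frame: x ahead of the robot, y to its left, z up, the work surface at z = 0. Lengths are in m, angles in rad, forces in N, time in s.
With the tool pointing down it reaches from about 0.3 to 0.875 m from the base axis. Payload 6.4 kg.
Tool frame: the origin (TCP) lies between the finger pads; the fingertips stand 17 mm ahead of it and the grasp point (between the pads) lies 2 mm behind it; x points along the fingers, z is the direction in which the jaws open and shut, and the axes are right-handed (so a half turn about x gives the same grasp; the last joint's range is limited). The gripper opens to 88 mm and grips with 3 to 60 N. Pads are 18 mm wide; open, the fingers measure 123 mm over their backs; the gripper's body (75 mm by 187 mm) begins 45 mm behind the grasp point.
Start: joints at [-1.472, 0.181, 1.607, -0, 1.354, -0.206], TCP at [0.173, -0.549, 0.256] pointing down, gripper open.
Joint ranges: [-2.99, 2.99], [-0.89, 2.07], [0.3, 2.58], [-1.14, 4.28], [0, 2.63], [-3.12, 3.12]. Speed limits (rad/s): [2.57, 2.57, 3.01, 3.14, 3.14, 3.14].

INTERFACE

Orientations are given as [roll, pitch, yaw] about the fixed x, y, z axes, in that order (R = Rz(yaw) Ry(pitch) Rx(roll)).
In Python, from plant import arm gives the robot as it stands.
- The arm moves only by the tool step_arm, never from a script. Its argument "commands" is a list of rows, each a list of 3 entries, a list of its own where there are three numbers: the shift along the tool's x, y, z in m, then the turn, a rotation vector about the tool's x, y, z in rad, then the finger opening in m, from 0 to 0.0881. A call has 1 to 20 rows; each row shifts and turns the pose as measured when the row begins, along the tool's axes as they then stand; what a row does not reach is not made up. A row lasts 1/10 s, in which the tool goes at most 50 mm and 8.59 degrees, less where a joint would pass 70% of its speed; a pose out of reach is approached as far as the arm can. A call with a gripper value outside its range is refused whole. The fingers move at their own pace and stop on an object; the grip force is fixed at half the most. Time passes only in rows, so rows that do not move let the fingers close. It gives the time, the measured TCP pose, the force and the opening at its end, in the units of the state.
- arm.sense(): the state, without advancing time (a new reading comes with each control period).
- arm.get_image(name): name is "scene" or "top" or "wrist"; returns (picture, depth): 480x640x3 uint8, red, green, blue; 480x640 float32, m along the optical axis (not along the pixel's ray), 0 where there is no reading.
- arm.camera_model(name): a dict with "intrinsics" (3x3 intrinsics, pixels), "view" (4x4, takes a point from world to camera coordinates); the wrist camera has in their place "T_tool_cam" (4x4, takes a point from camera to tool coordinates, whose origin is the TCP and whose axes are the tool frame's). Camera axes: x right, y up, looking along -z (the intrinsics and any distortion apply to the point x, -y, -z); pixel columns grow to the right and rows downward; lengths in m; the calibration is good to about 2 mm. A picture is of the moment at which its call begins: read the wrist's pose just before it. camera_model takes no time and is no camera call.
- arm.finish_job(): hands the job in, once; it reports no verdict.
The state is a dict: "t": time; "qpos": joint angles; "dq": joint speeds; "joint_torque": joint torques, N m; "position": TCP position; "tcp_rot": TCP orientation; "ft_force": force on the tool from outside, world axes, zero at the start; "moment": the same for the moment, N m; "grip_width": opening from 0.0 (shut) to 1.0 (fully open).
Only numpy, scipy, OpenCV 4.12 (cv2) and the standard library are available. Lean on these libraries where they do the work, as an engineer would, in place of code of your own. Each camera call takes 0.05 s, during which the arm holds its last target.

## Working session

There is one attempt and no reset: what is moved stays moved. The work goes in short steps, Python scripts to look and compute and a tool call to move; the robot and the scene stay as the last step left them, time stands still between calls to the robot, and variables do not carry over. Pictures are saved under pics/ and viewed, and the job is handed in when it is done.

Besides the shell and the picture viewer there is one more tool, called as name([rows], argument=value, ...), one row to a line, values as JSON. step_arm: Moves the arm, as the interface text tells. Its arguments: {"type":"object","properties":{"commands":{"type":"array"}},"required":["commands"]}

```bash
mkdir -p pics; ls
python3 - <<'E'
from plant import arm
import cv2,numpy as np
s=arm.sense();print(s)
for n in("top","scene","wrist"):
    im,d=arm.get_image(n);cv2.imwrite(f"pics/{n}0.png",im[:,:,::-1]);np.save(f"pics/{n}0.npy",d)
    print(n,arm.camera_model(n),d.min(),d.max())
E
```

```text
pics
{'t': 0.0, 'qpos': array([-1.47230359e+00,  1.81520283e-01,  1.60797287e+00, -1.36177494e-05,
        1.35381492e+00, -2.06257076e-01]), 'dq': array([ 0.00084915, -0.00085807,  0.00291006, -0.00028451, -0.0019813 ,
        0.00030656]), 'joint_torque': array([-9.00795726e-05, -4.33862865e+01, -3.41850257e+01,  7.02906051e-02,
        3.85236356e-02, -1.34406068e-04]), 'position': array([ 0.17251778, -0.54798772,  0.25483877]), 'tcp_rot': array([2.94308477, 1.56908086, 1.6770412 ]), 'ft_force': array([-0.12413251, -0.33175704, -1.05759737]), 'moment': array([-0.05841327, -0.00877957,  0.01695327]), 'grip_width': 1.0000276443655622}
top {'intrinsics': array([[582.51315675,   0.        , 320.75916436],
       [  0.        , 582.51315675, 244.34990015],
       [  0.        ,   0.        ,   1.        ]]), 'view': array([[ 0.01728401, -0.99981811, -0.00806265,  0.06923992],
       [ 0.99405305,  0.0163161 ,  0.10766758, -0.51008098],
       [-0.10751645, -0.00987563,  0.99415426, -1.64337805],
       [ 0.        ,  0.        ,  0.        ,  1.        ]])} 0.0 2.5851457
scene {'intrin
[... 276 characters left out ...]
,  0.31203917],
       [ 0.56867682, -0.28248068,  0.77253566, -1.64997567],
       [ 0.        ,  0.        ,  0.        ,  1.        ]])} 0.0 3.5883288
wrist {'intrinsics': array([[345.70079891,   0.        , 323.52764463],
       [  0.        , 345.70079891, 237.41278188],
       [  0.        ,   0.        ,   1.        ]]), 'T_tool_cam': array([[ 9.14163280e-04,  2.70710340e-01, -9.62660416e-01,
        -1.28375480e-01],
       [ 3.88097132e-05,  9.62660808e-01,  2.70710488e-01,
         6.95648849e-02],
       [ 9.99999581e-01, -2.84834162e-04,  8.69522971e-04,
        -1.39136600e-04],
       [ 0.00000000e+00,  0.00000000e+00,  0.00000000e+00,
         1.00000000e+00]])} 0.0 0.47036067
```

View pics/top0.png

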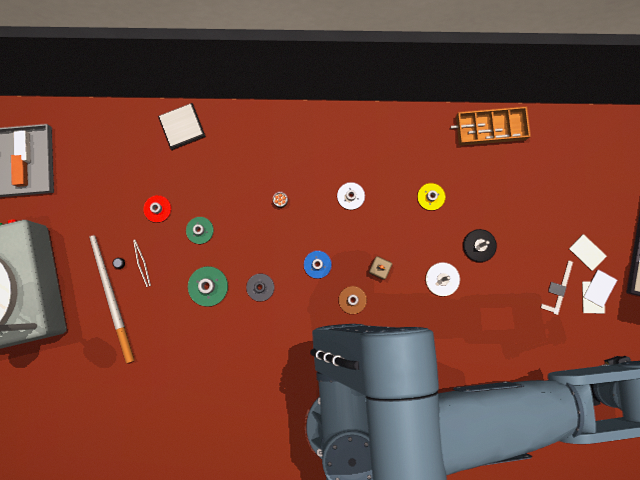

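View pics/scene0.png

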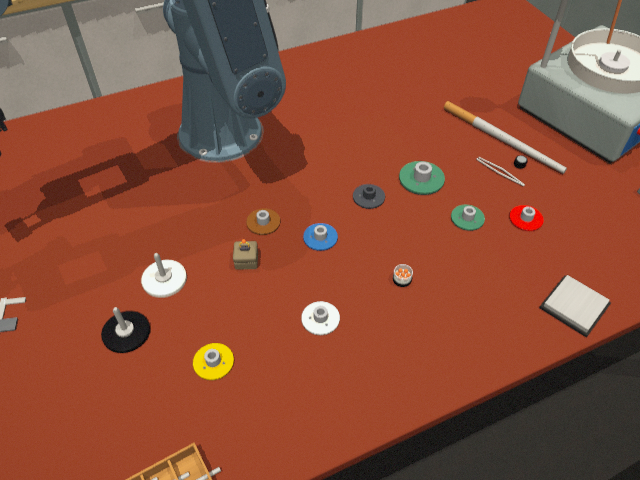

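View pics/wrist0.png

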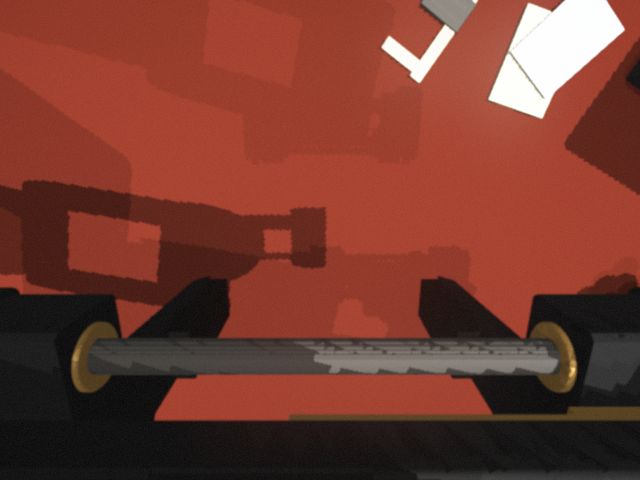

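The top view shows these candidates. Green-like: small green (199,230), large green (207,286), red (157,208). Blue-like: blue (317,264), brown (353,300) and the dark master plate (260,287). White: the lap is at (351,195) and the stand with the spigot at (443,279). Yellow is at (431,196) and the black stand at (480,245). I choose the small green at (199,230). Next I measure everything in two views.

```bash
cat > h.py <<'E'
import cv2,numpy as np
from scipy.spatial.transform import Rotation as R
from plant import arm
def ray(cm,uv,Twc=None):
    K=cm["intrinsics"]; x=np.linalg.solve(K,[uv[0],uv[1],1.]); d=np.array([x[0],-x[1],-1.])
    T=np.linalg.inv(cm["view"]) if Twc is None else Twc
    return T[:3,3].copy(),T[:3,:3]@d
def onplane(o,d,z): return o+d*(z-o[2])/d[2]
def tri(rs):
    A=np.zeros((3,3));b=np.zeros(3)
    for o,d in rs:
        d=d/np.linalg.norm(d);P=np.eye(3)-np.outer(d,d);A+=P;b+=P@o
    p=np.linalg.solve(A,b)
    return p,[np.linalg.norm(np.cross(p-o,d/np.linalg.norm(d))) for o,d in rs]
def toolT(s):
    T=np.eye(4);T[:3,:3]=R.from_euler('xyz',s['tcp_rot']).as_matrix();T[:3,3]=s['position'];return T
def mask(im,c):
    h=cv2.cvtColor(im,cv2.COLOR_RGB2HSV);H,S,V=cv2.split(h)
    m={'green':(H>55)&(H<90)&(S>80)&(V>40),'blue':(H>100)&(H<125)&(S>110)&(V>60),'yellow':(H>22)&(H<36)&(S>150)&(V>100),
       'white':(S<40)&(V>190),'black':(V<45)}[c]
    return m.astype(np.uint8)*255
E
cat > m.py <<'E'
from h import *
rois={'top':{'green':(199,230),'biggreen':(207,286),'blue':(317,264),'yellow':(431,196),'white':(351,195),'stand_white':(443,279),'stand_black':(480,245)},
'scene':{'green':(468,217),'biggreen':(422,177),'blue':(320,237),'yellow':(213,361),'white':(321,318),'stand_white':(164,278),'stand_black':(126,331)}}
col=lambda n:{'biggreen':'green','stand_white':'white','stand_black':'black'}.get(n,n)
E_={}
for v in rois:
    im=cv2.imread(f'pics/{v}0.png')[:,:,::-1];cm=arm.camera_model(v);vis=im[:,:,::-1].copy()
    for n,(u,w) in rois[v].items():
        k=28;roi=np.zeros(im.shape[:2],np.uint8);roi[w-k:w+k,u-k:u+k]=255
        m=mask(im,col(n))&roi
        cs,_=cv2.findContours(m,cv2.RETR_EXTERNAL,cv2.CHAIN_APPROX_NONE)
        c=max(cs,key=cv2.contourArea);hull=cv2.convexHull(c)
        e=cv2.fitEllipse(hull);E_[v,n]=e;cv2.ellipse(vis,e,(255,0,255),1)
    cv2.imwrite(f'pics/{v}_fit.png',cv2.resize(vis[150:400,100:540] if v=='top' else vis[150:400,80:520],None,fx=1.8,fy=1.8))
for n in rois['top']:
    z=.012 if 'stand' in n else .007
    rs=[ray(arm.camera_model(v),E_[v,n][0]) for v in('top','scene')]
    p,r=tri(rs)
    dz=1.6/582.5
    print(n,'tri',p.round(4),'res',np.round(r[0],4),'plane',[onplane(*q,z)[:2].round(4) for q in rs],'dia_mm',np.round(np.array(E_['top',n][1])*dz*1e3,0),'reach',np.hypot(*p[:2]).round(3))
E
python3 m.py
```

```text
green tri [0.5485 0.4346 0.0032] res 0.0006 plane [array([0.5477, 0.4332]), array([0.5513, 0.4326])] dia_mm [72. 74.] reach 0.7
biggreen tri [0.3854 0.4044 0.0047] res 0.0007 plane [array([0.385 , 0.4033]), array([0.3875, 0.4036])] dia_mm [107. 109.] reach 0.559
blue tri [0.4536 0.0881 0.0039] res 0.0006 plane [array([0.4532, 0.0875]), array([0.4562, 0.0876])] dia_mm [74. 75.] reach 0.462
yellow tri [ 0.6581 -0.2418  0.0046] res 0.0003 plane [array([ 0.6575, -0.2417]), array([ 0.6596, -0.2417])] dia_mm [73. 75.] reach 0.701
white tri [ 0.6566 -0.0062  0.0052] res 0.0005 plane [array([ 0.6561, -0.0066]), array([ 0.6578, -0.0063])] dia_mm [72. 74.] reach 0.657
stand_white tri [ 0.4168 -0.2738  0.0077] res 0.0004 plane [array([ 0.4165, -0.2734]), array([ 0.4205, -0.2735])] dia_mm [90. 91.] reach 0.499
stand_black tri [ 0.5164 -0.3819  0.0037] res 0.0 plane [array([ 0.5155, -0.3797]), array([ 0.5223, -0.3812])] dia_mm [88. 91.] reach 0.642
```

View pics/top_fit.png

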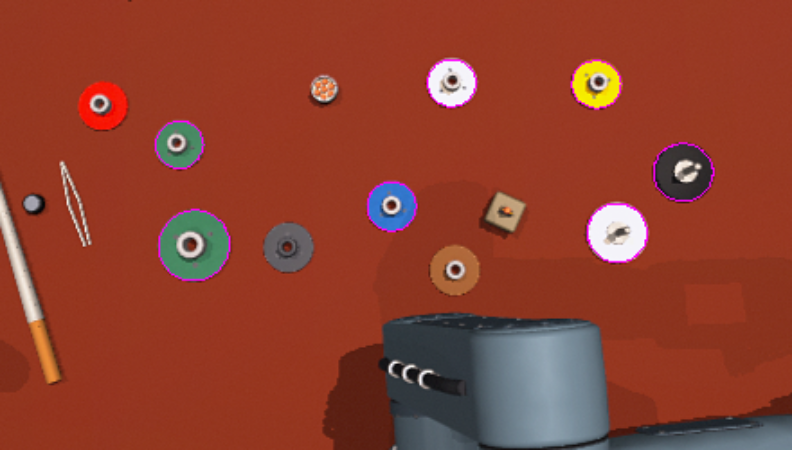

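Run:
```python
from h import *
s=arm.sense();T=toolT(s);print(T.round(3));
Tc=T@arm.camera_model('wrist')['T_tool_cam'];print('cam',Tc.round(3))
```

```text
[[-0.     0.954  0.3    0.173]
 [ 0.001  0.3   -0.954 -0.548]
 [-1.     0.    -0.001  0.255]
 [ 0.     0.     0.     1.   ]]
cam [[ 0.3    0.918  0.259  0.239]
 [-0.954  0.29   0.079 -0.527]
 [-0.002 -0.27   0.963  0.383]
 [ 0.     0.     0.     1.   ]]
```

The fits sit tightly on the rims. The chosen green at crop (180,144) measures about 74 mm, against 108 mm for the big one, so the choice holds. Next I move over the stands for close wrist views.

step_arm([
  [[0, 0.04, -0.015], [0, 0, 0], 0.088],
  [[0, 0.04, -0.015], [0, 0, 0], 0.088],
  [[0, 0.04, -0.015], [0, 0, 0], 0.088],
  [[0, 0.04, -0.015], [0, 0, 0], 0.088],
  [[0, 0.04, -0.015], [0, 0, 0], 0.088],
  [[0, 0.04, -0.015], [0, 0, 0], 0.088],
  [[0, 0.04, -0.015], [0, 0, 0], 0.088],
  [[0, 0.04, -0.015], [0, 0, 0], 0.088],
  [[0, 0, 0], [0, 0, 0], 0.088],
  [[0, 0, 0], [0, 0, 0], 0.088],
])

```text
t: 1.15
position: [0.4499, -0.3293, 0.2521]
tcp_rot: [-3.006, 1.565, 2.008]
ft_force: [0.3, 0.5, -0.1]
grip_width: 0.995
```

```bash
cat >> h.py <<'E'
def shot(tag):
    s=arm.sense();im,d=arm.get_image('wrist');cv2.imwrite(f'pics/{tag}.png',im[:,:,::-1]);T=toolT(s);np.savez(f'pics/{tag}.npz',T=T,d=d)
    return im,d,T@arm.camera_model('wrist')['T_tool_cam']
def load(tag):
    z=np.load(f'pics/{tag}.npz');return cv2.imread(f'pics/{tag}.png')[:,:,::-1],z['d'],z['T']@arm.camera_model('wrist')['T_tool_cam']
def go(p):
    s=arm.sense();T=toolT(s);d=T[:3,:3].T@(np.array(p)-T[:3,3]);print('now',T[:3,3].round(4),'R',T[:3,:3].round(3).tolist(),'tool shift mm',(d*1e3).round(1))
E
python3 - <<'E'
from h import *
shot('w1')
E
```

```text
(no output)
```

View pics/w1.png

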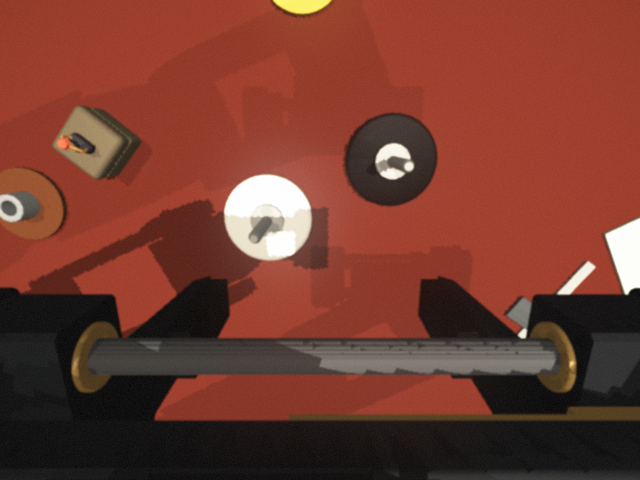

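The wrist view shows the white stand at (268,217) with its spigot tip at (253,238), and the black stand at (391,160) with its tip at (409,167). I take a second view on the way to the white lap.

step_arm([
  [[0, 0.015, -0.04], [0, 0, 0], 0.06],
  [[0, 0.015, -0.04], [0, 0, 0], 0.06],
  [[0, 0.015, -0.04], [0, 0, 0], 0.06],
  [[0, 0, 0], [0, 0, 0], 0.06],
  [[0, 0, 0], [0, 0, 0], 0.06],
])

```text
t: 1.7
position: [0.4532, -0.2043, 0.2517]
tcp_rot: [-2.767, 1.565, 2.234]
ft_force: [0.2, -0.3, -0.3]
grip_width: 0.679
```

Run:
```python
from h import *
shot('w2')
```

```text
(no output)
```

View pics/w2.png

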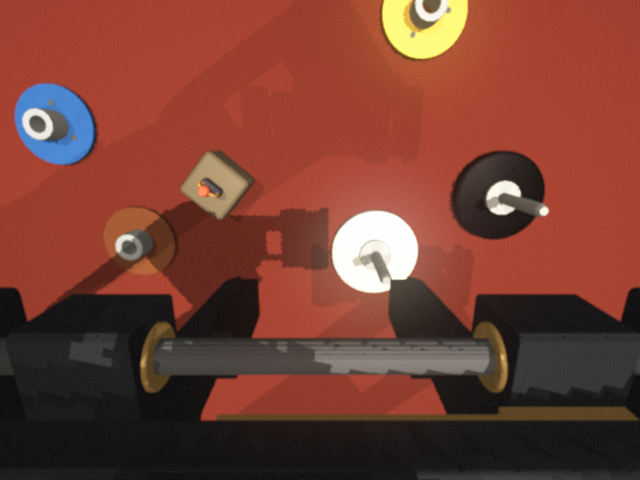

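```bash
cat >> h.py <<'E'
def cloud(d,Tc,name='wrist'):
    K=arm.camera_model(name)['intrinsics'];v,u=np.indices(d.shape)
    P=np.stack([(u-K[0,2])/K[0,0]*d,-(v-K[1,2])/K[1,1]*d,-d],-1)
    return P@Tc[:3,:3].T+Tc[:3,3]
def ell(im,c,uv,k,ex=None):
    roi=np.zeros(im.shape[:2],np.uint8);cv2.rectangle(roi,(uv[0]-k,uv[1]-k),(uv[0]+k,uv[1]+k),255,-1)
    m=mask(im,c)&roi
    cs,_=cv2.findContours(m,cv2.RETR_EXTERNAL,cv2.CHAIN_APPROX_NONE)
    return cv2.fitEllipse(cv2.convexHull(max(cs,key=cv2.contourArea)))
E
python3 - <<'E'
from h import *
cm=arm.camera_model('wrist')
S={'w1':{'white':(268,217),'black':(391,160)},'w2':{'white':(375,252),'black':(498,195)}}
X={'white':(.4168,-.2738),'black':(.5164,-.3819)}
R_={}
for t in S:
    im,d,Tc=load(t);P=cloud(d,Tc);big=im[:,:,::-1].copy()
    for n,uv in S[t].items():
        e=ell(im,n,uv,50);cv2.ellipse(big,e,(255,0,255),1)
        q=ray(cm,e[0],Tc);R_[t,n]=q
        r=np.hypot(P[...,0]-X[n][0],P[...,1]-X[n][1]);ok=(d>0)&(r<.03)
        hi=ok&(P[...,2]>.082);
        print(t,n,'ell',np.round(e,1) if 0 else (np.round(e[0],1),np.round(e[1],1)),'p@12',onplane(*q,.012).round(4),'zmax',P[ok][:,2].max().round(4),'tip',P[hi].mean(0).round(4) if hi.any() else None,hi.sum(),
         'base z',np.median(P[(d>0)&(r>.03)&(r<.045)][:,2]) if 0 else np.median(P[(d>0)&(abs(np.hypot(P[...,0]-X[n][0],P[...,1]-X[n][1])-.035)<.006)][:,2]).round(4),'seat z',np.median(P[ok&(abs(r-.013)<.003)][:,2]).round(4))
    cv2.imwrite(f'pics/{t}_c.png',cv2.resize(big[100:310,200:580],None,fx=2,fy=2,interpolation=cv2.INTER_CUBIC))
for n in X: print(n,tri([R_['w1',n],R_['w2',n]]))
E
```

```text
w1 white ell (array([267.8, 216.2]), array([82.6, 87. ])) p@12 [ 0.4215 -0.2728  0.012 ] zmax 0.3228 tip [ 0.4392 -0.2794  0.2761] 6881 base z 0.3211 seat z 0.2858Traceback (most recent call last):
  File "<stdin>", line 9, in <module>
  File "h.py", line 37, in ell
    return cv2.fitEllipse(cv2.convexHull(max(cs,key=cv2.contourArea)))
           ~~~~~~~~~~~~~~^^^^^^^^^^^^^^^^^^^^^^^^^^^^^^^^^^^^^^^^^^^^^
cv2.error: OpenCV(4.12.0) /io/opencv/modules/imgproc/src/shapedescr.cpp:361: error: (-201:Incorrect size of input array) There should be at least 5 points to fit the ellipse in function 'fitEllipseNoDirect'
```

```bash
sed -i "s/'black':(V<45)/'black':((V<90)\&(im.max(2).astype(int)-im.min(2)<25))/" h.py
cat > s.py <<'E'
from h import *
cm=arm.camera_model('wrist')
S={'w1':{'white':(268,217),'black':(391,160)},'w2':{'white':(375,252),'black':(498,195)}}
X={'white':(.4168,-.2738),'black':(.5164,-.3819)}
R_={}
for t in S:
    im,d,Tc=load(t);P=cloud(d,Tc);big=im[:,:,::-1].copy()
    for n,uv in S[t].items():
        e=ell(im,n,uv,46);cv2.ellipse(big,e,(255,0,255),1)
        q=ray(cm,e[0],Tc);R_[t,n]=q
        r=np.hypot(P[...,0]-X[n][0],P[...,1]-X[n][1]);ok=(d>0)&(P[...,2]<.1)
        hi=ok&(P[...,2]>.08)&(r<.03)
        print(t,n,'ell',(np.round(e[0],1),np.round(e[1],1)),'p@12',onplane(*q,.012).round(4),'tip',P[hi].mean(0).round(4) if hi.any() else None,hi.sum(),P[ok&(r<.03)][:,2].max().round(4),
         'base z',np.median(P[ok&(abs(r-.035)<.006)][:,2]).round(4),'seat z',np.median(P[ok&(abs(r-.013)<.003)][:,2]).round(4))
    cv2.imwrite(f'pics/{t}_c.png',cv2.resize(big[100:310,200:580],None,fx=2,fy=2,interpolation=cv2.INTER_CUBIC))
for n in X: print(n,tri([R_['w1',n],R_['w2',n]]))
E
python3 s.py
```

```text
w1 white ell (array([267.8, 216.2]), array([82.6, 87. ])) p@12 [ 0.4215 -0.2728  0.012 ] tip [ 0.4189 -0.2735  0.0851] 141 0.089 base z 0.0114 seat z 0.0174
w1 black ell (array([390.7, 158.9]), array([87.5, 92.3])) p@12 [ 0.5186 -0.3793  0.012 ] tip [ 0.517  -0.38    0.0852] 161 0.0888 base z 0.0113 seat z 0.0173
w2 white ell (array([374.4, 251. ]), array([80.7, 85.3])) p@12 [ 0.4208 -0.2715  0.012 ] tip [ 0.4191 -0.2716  0.085 ] 124 0.089 base z 0.0114 seat z 0.0173
w2 black ell (array([497.9, 194.4]), array([82.7, 94. ])) p@12 [ 0.5186 -0.3768  0.012 ] tip [ 0.517  -0.3787  0.0846] 167 0.0885 base z 0.0112 seat z 0.0173
white (array([ 0.42017436, -0.27235689,  0.00816603]), [np.float64(0.0003486886454160258), np.float64(0.0003486886454160604)])
black (array([ 0.51862487, -0.38069535,  0.00460257]), [np.float64(8.046098408484644e-06), np.float64(8.046098408608137e-06)])
```

View pics/w1_c.png

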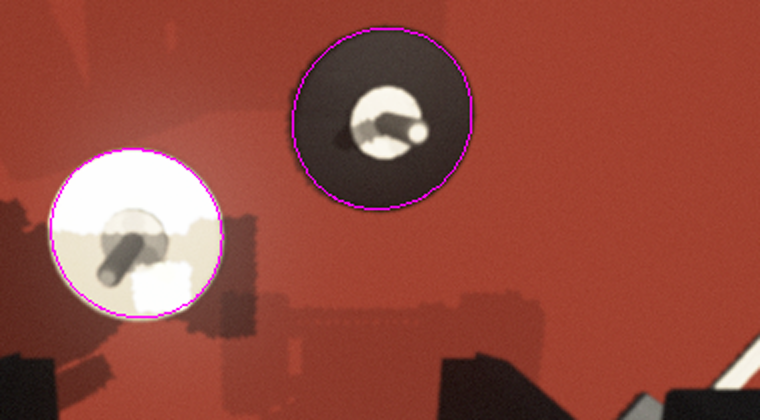

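View pics/w2_c.png

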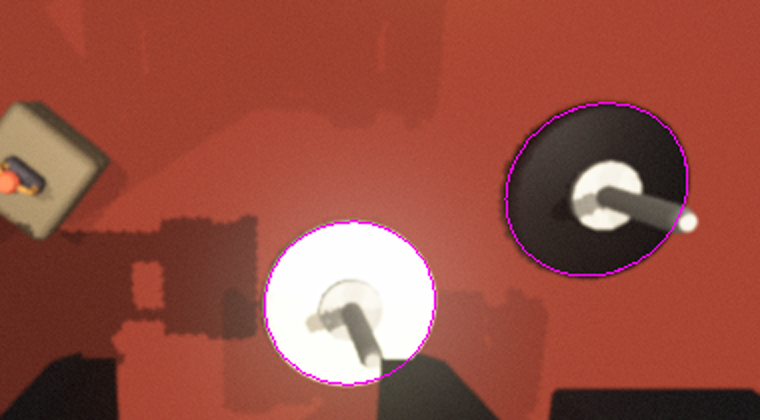

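Run:
```python
from h import *
cm=arm.camera_model('wrist')
im,d,T1=load('w1');im,d,T2=load('w2')
for a,b in(((254,239),(385.5,280.5)),((409,166.5),(543.5,211))): print(tri([ray(cm,a,T1),ray(cm,b,T2)]))
go((.4195,-.2725,.13))
```

```text
(array([ 0.41638331, -0.27341393,  0.08436219]), [np.float64(5.791698506599995e-05), np.float64(5.791698506606338e-05)])
(array([ 0.51690561, -0.38199746,  0.08568681]), [np.float64(3.814403218032748e-05), np.float64(3.814403218016794e-05)])
now [ 0.4532 -0.2044  0.2517] R [[-0.004, 0.959, 0.284], [0.005, 0.284, -0.959], [-1.0, -0.002, -0.006]] tool shift mm [121.4 -51.4  56.4]
```

step_arm([
  [[0.03, -0.013, 0.014], [0, 0, 0], 0.06],
  [[0.03, -0.013, 0.014], [0, 0, 0], 0.06],
  [[0.03, -0.013, 0.014], [0, 0, 0], 0.06],
  [[0.03, -0.013, 0.014], [0, 0, 0], 0.06],
  [[0, 0, 0], [0, 0, 0], 0.06],
  [[0, 0, 0], [0, 0, 0], 0.06],
])

```text
t: 2.35
position: [0.4164, -0.2859, 0.1301]
tcp_rot: [1.011, 1.569, -0.284]
ft_force: [-1.0, 0.0, 0.3]
grip_width: 0.679
```

Run:
```python
from h import *
im,d,Tc=shot('w3');P=cloud(d,Tc)
r=np.hypot(P[...,0]-.419,P[...,1]+.2725)
m=(d>0)&(r<.02)&(P[...,2]>.082)&(P[...,2]<.095)
print(P[m].mean(0),m.sum(),np.argwhere(m).mean(0));go((.419,-.2725,.13))
```

```text
[ 0.41891062 -0.27296309  0.08569551] 326 [264.68711656 301.85276074]
now [ 0.4163 -0.2856  0.1301] R [[0.001, 0.962, 0.273], [-0.001, 0.273, -0.962], [-1.0, 0.001, 0.001]] tool shift mm [  0.1   6.2 -11.9]
```

View pics/w3.png

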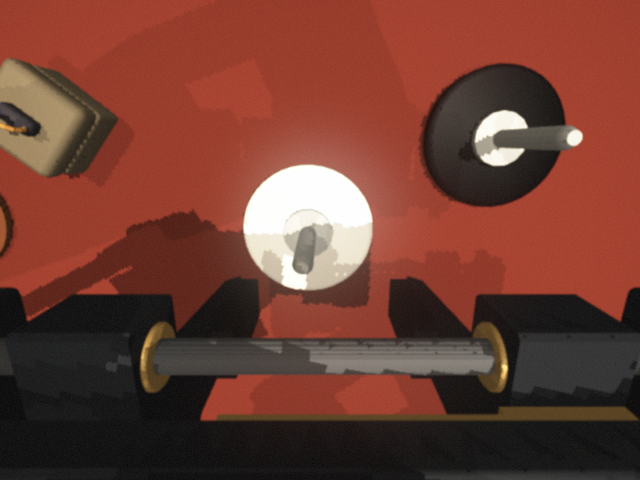

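Run:
```python
from h import *
im,d,Tc=load('w3');P=cloud(d,Tc)
c=np.hstack([im[235:285,280:330],im[115:165,540:590]])
cv2.imwrite('pics/w3c.png',cv2.resize(c[:,:,::-1],None,fx=8,fy=8,interpolation=cv2.INTER_NEAREST))
for X in((.419,-.2725),(.517,-.38)):
    r=np.hypot(P[...,0]-X[0],P[...,1]-X[1]);m=(d>0)&(r<.02)&(P[...,2]>.0868)&(P[...,2]<.092)
    uv=np.argwhere(m).mean(0)[::-1];print(P[m].mean(0).round(4),m.sum(),uv,onplane(*ray(arm.camera_model('wrist'),uv,Tc),.088).round(4))
    for lo,hi in((.04,.06),(.06,.08)):
        m=(d>0)&(r<.02)&(P[...,2]>lo)&(P[...,2]<hi);print(lo,P[m].mean(0).round(4))
```

```text
[ 0.4179 -0.2731  0.0875] 132 [301.42424242 267.63636364] [ 0.4181 -0.2731  0.088 ]
0.04 [ 0.4223 -0.2726  0.0505]
0.06 [ 0.4224 -0.2726  0.0706]
[ 0.5168 -0.3805  0.0875] 165 [573.32121212 137.58787879] [ 0.5167 -0.3802  0.088 ]
0.04 [ 0.5157 -0.3765  0.0504]
0.06 [ 0.5157 -0.3766  0.0706]
```

View pics/w3c.png

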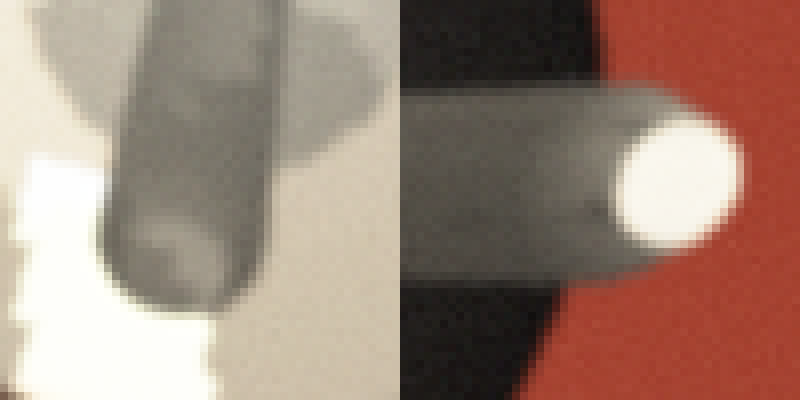

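White spigot tip is at (0.418,-0.273,0.0875) and the black one at (0.517,-0.3805,0.0875), both within the stated 88 mm. Now to the white lap.

step_arm([
  [[-0.01, 0.036, -0.026], [0, 0, 0], 0.06],
  [[-0.01, 0.038, -0.026], [0, 0, 0], 0.06],
  [[0, 0.038, -0.026], [0, 0, 0], 0.06],
  [[0, 0.038, -0.026], [0, 0, 0], 0.06],
  [[0, 0.038, -0.026], [0, 0, 0], 0.06],
  [[0, 0.038, -0.026], [0, 0, 0], 0.06],
  [[0, 0.038, -0.025], [0, 0, 0], 0.06],
  [[0, 0.036, -0.02], [0, 0, 0], 0.06],
  [[0, 0, 0], [0, 0, 0], 0.06],
  [[0, 0, 0], [0, 0, 0], 0.06],
])

```text
t: 3.4
position: [0.6691, 0.0005, 0.1719]
tcp_rot: [0.956, 1.54, -0.338]
ft_force: [-0.5, -0.2, -0.1]
grip_width: 0.679
```

Run:
```python
from h import *
im,d,Tc=shot('w4');go((.657,-.0063,.15))
```

```text
now [6.691e-01 3.000e-04 1.722e-01] R [[0.03, 0.962, 0.272], [-0.01, 0.272, -0.962], [-1.0, 0.026, 0.017]] tool shift mm [ 21.9 -14.    2.7]
```

View pics/w4.png

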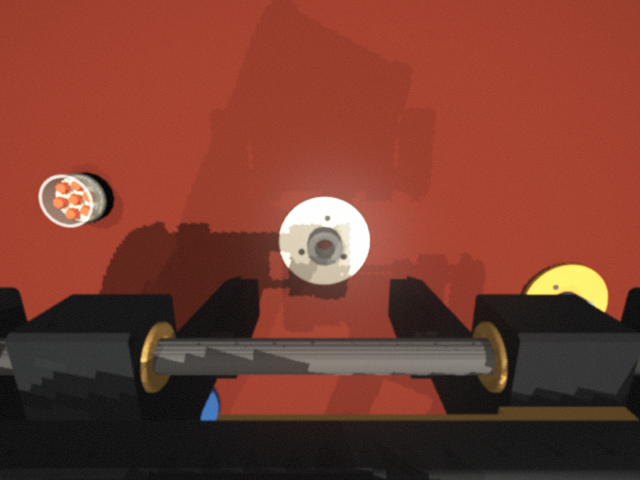

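```bash
cat >> h.py <<'E'
R0=np.array([[0,.96,.28],[0,.28,-.96],[-1,0,0.]])
def go(p):
    s=arm.sense();T=toolT(s);d=T[:3,:3].T@(np.array(p)-T[:3,3])
    rv=R.from_matrix(T[:3,:3].T@R0).as_rotvec();print('t',round(s['t'],2),'now',T[:3,3].round(4),'tool shift mm',(d*1e3).round(1),'rot',rv.round(3),'shift in R0',(R0.T@(np.array(p)-T[:3,3])*1e3).round(1))
def ring(d,Tc,X,z,rr=.03,tol=.003,P=None,name='wrist'):
    "boss top ring: pixels with depth height near z -> contour ellipse centre, cast on plane of median height"
    P=cloud(d,Tc,name);r=np.hypot(P[...,0]-X[0],P[...,1]-X[1]);m=((d>0)&(r<rr)&(abs(P[...,2]-z)<tol)).astype(np.uint8)
    cs,_=cv2.findContours(m,cv2.RETR_EXTERNAL,cv2.CHAIN_APPROX_NONE);c=max(cs,key=cv2.contourArea)
    e=cv2.fitEllipse(cv2.convexHull(c));zz=np.median(P[m>0][:,2])
    dep=np.median(d[m>0]);f=arm.camera_model(name)['intrinsics'][0,0]
    q=onplane(*ray(arm.camera_model(name),e[0],Tc),zz);print('ring',np.round(e[0],1),'dia mm',np.round(np.array(e[1])*dep/f*1e3,1),'z',zz.round(4),'xy',q.round(4),'n',m.sum());return q
E
python3 - <<'E'
from h import *
im,d,Tc=load('w4');q=ring(d,Tc,(.657,-.006),.029)
e=ell(im,'white',(324,240),50);print(e,onplane(*ray(arm.camera_model('wrist'),e[0],Tc),.007))
# triangulate disc with top view
im0=cv2.imread('pics/top0.png')[:,:,::-1];e0=ell(im0,'white',(351,195),25)
print(tri([ray(arm.camera_model('wrist'),e[0],Tc),ray(arm.camera_model('top'),e0[0])]))
go((q[0],q[1],.06))
E
```

```text
ring [324.4 248.1] dia mm [28.  29.2] z 0.0282 xy [ 0.6579 -0.0056  0.0282] n 675
((324.5584411621094, 239.11541748046875), (84.8675765991211, 90.11485290527344), 101.38032531738281) [ 0.66010887 -0.0055866   0.007     ]
(array([ 0.65786658, -0.00670882, -0.00228573]), [np.float64(0.0002892686300433672), np.float64(0.0002892686300433634)])
t 3.45 now [6.691e-01 3.000e-04 1.722e-01] tool shift mm [111.9 -15.3   0.8] rot [-0.008  0.018 -0.026] shift in R0 [112.2 -12.4   2.6]
```

step_arm([
  [[0.02, -0.012, 0.002], [-0.008, 0.018, -0.026], 0.06],
  [[0.03, 0, 0], [0, 0, 0], 0.06],
  [[0.03, 0, 0], [0, 0, 0], 0.06],
  [[0.02, 0, 0], [0, 0, 0], 0.06],
  [[0, 0, 0], [0, 0, 0], 0.06],
  [[0, 0, 0], [0, 0, 0], 0.06],
])

```text
t: 4.05
position: [0.651, -0.0134, 0.0666]
tcp_rot: [-2.031, 1.56, 2.958]
ft_force: [1.0, 0.5, 0.2]
grip_width: 0.685
```

Run:
```python
from h import *
im,d,Tc=shot('w5');q=ring(d,Tc,(.657,-.006),.029);go((q[0],q[1],.027))
```

```text
ring [313.9 262.5] dia mm [27.8 29. ] z 0.0282 xy [ 0.6582 -0.0058  0.0282] n 1723
t 4.1 now [ 0.6509 -0.0134  0.0666] tool shift mm [39.5  9.5 -5.1] rot [-0.007 -0.005  0.01 ] shift in R0 [39.6  9.2 -5.3]
```

View pics/w5.png

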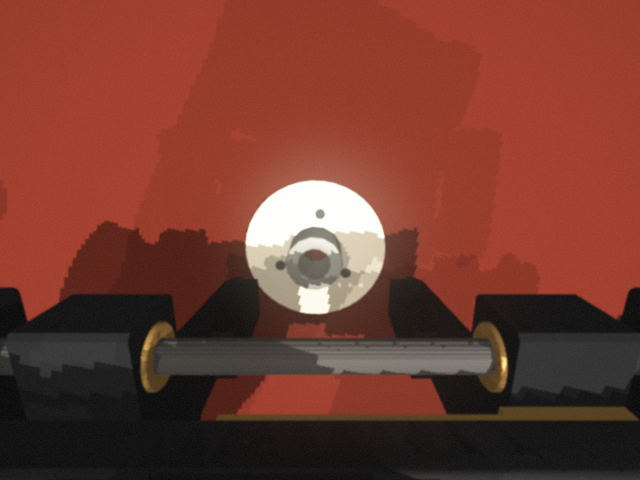

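step_arm([
  [[0, 0.009, -0.005], [-0.007, -0.005, 0.01], 0.06],
  [[0.02, 0, 0], [0, 0, 0], 0.06],
  [[0.018, 0, 0], [0, 0, 0], 0.06],
  [[0, 0, 0], [0, 0, 0], 0.06],
  [[0, 0, 0], [0, 0, 0], 0.06],
])

```text
t: 4.6
position: [0.6633, -0.0062, 0.0333]
tcp_rot: [1.134, 1.559, -0.153]
ft_force: [0.2, -0.8, 0.7]
grip_width: 0.68
```

Run:
```python
from h import *
im,d,Tc=shot('w6');q=ring(d,Tc,(.657,-.006),.029);go((q[0],q[1],.027))
```

```text
ring [319.8 319. ] dia mm [26.8 28.9] z 0.0281 xy [ 0.6585 -0.0057  0.0281] n 1980
t 4.65 now [ 0.6631 -0.0062  0.0333] tool shift mm [ 6.2 -4.3 -1.8] rot [ 0.     0.005 -0.01 ] shift in R0 [ 6.3 -4.2 -1.8]
```

View pics/w6.png

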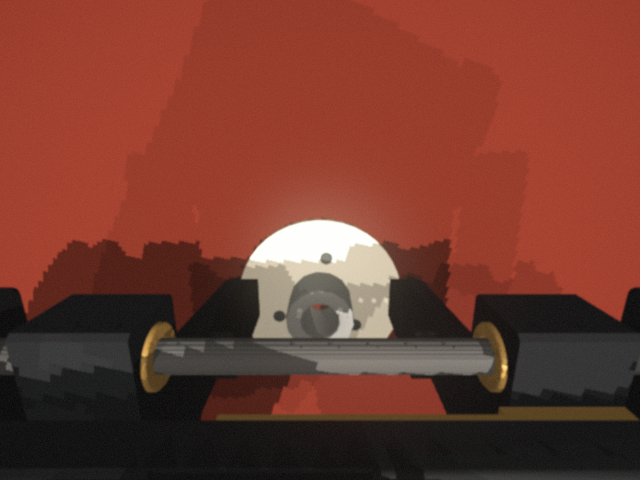

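step_arm([
  [[0.005, -0.004, -0.002], [0, 0.005, -0.01], 0.06],
  [[0, 0, 0], [0, 0, 0], 0.06],
  [[0, 0, 0], [0, 0, 0], 0.06],
])

```text
t: 4.95
position: [0.6595, -0.0053, 0.0297]
tcp_rot: [1.311, 1.569, 0.024]
ft_force: [-0.5, -0.1, 0.6]
grip_width: 0.681
```

Run:
```python
from h import *
go((.6583,-.0057,.027))
```

```text
t 4.95 now [ 0.6595 -0.0053  0.0297] tool shift mm [ 2.7 -1.2  0.1] rot [ 0.001  0.    -0.002] shift in R0 [ 2.7 -1.2  0.1]
```

step_arm([
  [[0.003, -0.001, 0], [0, 0, 0], 0.06],
  [[0, 0, 0], [0, 0, 0], 0.02],
  [[0, 0, 0], [0, 0, 0], 0.02],
  [[0, 0, 0], [0, 0, 0], 0.02],
  [[0, 0, 0], [0, 0, 0], 0.02],
  [[0, 0, 0], [0, 0, 0], 0.02],
  [[0, 0, 0], [0, 0, 0], 0.02],
  [[0, 0, 0], [0, 0, 0], 0.02],
])

```text
t: 5.75
position: [0.6588, -0.0058, 0.027]
tcp_rot: [1.228, 1.568, -0.058]
ft_force: [-0.1, -0.1, -0.1]
grip_width: 0.324
```

step_arm([
  [[-0.02, 0, 0], [0, 0, 0], 0.02],
  [[-0.04, 0, 0], [0, 0, 0], 0.02],
  [[-0.04, 0, 0], [0, 0, 0], 0.02],
  [[-0.035, 0, 0], [0, 0, 0], 0.02],
  [[0, 0, 0], [0, 0, 0], 0.02],
  [[0, 0, 0], [0, 0, 0], 0.02],
])

```text
t: 6.35
position: [0.6557, -0.0053, 0.1624]
tcp_rot: [-2.111, 1.565, 2.886]
ft_force: [-0.0, -0.3, -2.2]
grip_width: 0.328
```

Run:
```python
from h import *
im,d,Tc=shot('w7');s=arm.sense();p=s['position'];q=ring(d,Tc,p[:2],p[2]+.002);print('boss rel TCP, tool',toolT(s)[:3,:3].T@(q-p));go((.418,-.273,.17));print(s['ft_force'])
```

```text
ring [324.2 311.4] dia mm [22.7 73.1] z 0.1636 xy [ 0.6581 -0.0046  0.1636] n 2848
boss rel TCP, tool [-0.00094554  0.00215746 -0.00014799]
t 6.4 now [ 0.6561 -0.0054  0.1626] tool shift mm [  -6.6 -303.6  190.2] rot [ 0.    -0.003  0.004] shift in R0 [  -7.4 -303.5  190.3]
[ 0.69673936  0.50696304 -1.87657424]
```

View pics/w7.png

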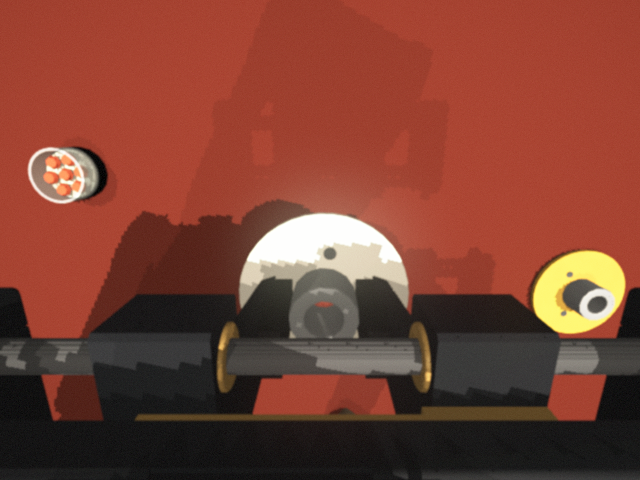

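Run:
```python
from h import *
im,d,Tc=load('w7')
cv2.imwrite('pics/w7c.png',cv2.resize(im[260:360,270:380,::-1],None,fx=6,fy=6,interpolation=cv2.INTER_CUBIC))
# predicted pixel of TCP-centred boss top circle 2mm behind TCP
cm=arm.camera_model('wrist');Tt=np.linalg.inv(cm['T_tool_cam']);K=cm['intrinsics']
for p in([-.002,0,0],[-.002,.008,0],[-.002,-.008,0],[-.002,.015,0],[-.002,0,.008]):
    c=Tt[:3,:3]@np.array(p)+Tt[:3,3];print(p,K[0,0]*c[0]/-c[2]+K[0,2],-K[1,1]*c[1]/-c[2]+K[1,2])
```

```text
[-0.002, 0, 0] 324.14338354057753 318.00938561532524
[-0.002, 0.008, 0] 324.1538900698233 300.0241396197049
[-0.002, -0.008, 0] 324.1331960393217 335.4485143590576
[-0.002, 0.015, 0] 324.16335693007056 283.8186157621676
[-0.002, 0, 0.008] 343.8300250720638 318.0191423560515
```

View pics/w7c.png

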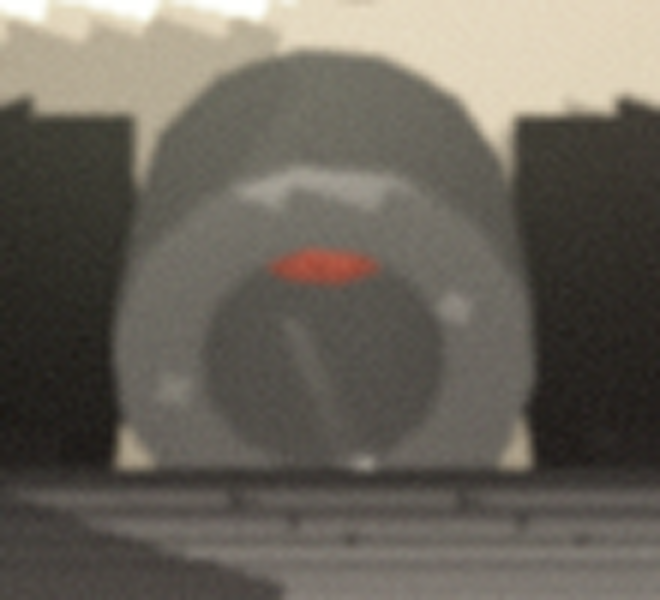

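Lap is held with its bore at crop (324,357)/6, i.e. pixel (324,320), within 1 mm of the TCP axis. Moving over the white stand.

step_arm([
  [[0, -0.03, 0.019], [0, 0, 0], 0.02],
  [[0, -0.034, 0.021], [0, 0, 0], 0.02],
  [[0, -0.034, 0.021], [0, 0, 0], 0.02],
  [[0, -0.034, 0.021], [0, 0, 0], 0.02],
  [[0, -0.034, 0.021], [0, 0, 0], 0.02],
  [[0, -0.034, 0.021], [0, 0, 0], 0.02],
  [[0, -0.034, 0.021], [0, 0, 0], 0.02],
  [[0, -0.034, 0.021], [0, 0, 0], 0.02],
  [[0, -0.02, 0.013], [0, 0, 0], 0.02],
  [[0, -0.01, 0.006], [0, 0, 0], 0.02],
  [[0, 0, 0], [0, 0, 0], 0.02],
  [[0, 0, 0], [0, 0, 0], 0.02],
])

```text
t: 7.6
position: [0.4038, -0.2676, 0.1418]
tcp_rot: [-2.438, 1.533, 2.56]
ft_force: [-0.1, -0.0, -1.4]
grip_width: 0.328
```

Run:
```python
from h import *
y=R0[:,1]*.0008
go((.418+y[0],-.273+y[1],.14))
```

```text
t 7.6 now [ 0.4038 -0.2676  0.1418] tool shift mm [ 1.2 12.9  9.3] rot [ 0.002 -0.029  0.024] shift in R0 [ 1.8 12.9  9.2]
```

step_arm([
  [[0, 0.013, 0.009], [0.002, -0.029, 0.024], 0.02],
  [[0, 0, 0], [0, 0, 0], 0.02],
  [[0, 0, 0], [0, 0, 0], 0.02],
])

```text
t: 7.9
position: [0.4204, -0.2692, 0.1399]
tcp_rot: [-2.794, 1.568, 2.206]
ft_force: [-0.0, 0.7, -1.2]
grip_width: 0.326
```

Run:
```python
from h import *
y=R0[:,1]*.0008
go((.418+y[0],-.273+y[1],.14))
```

```text
t 7.9 now [ 0.4204 -0.2692  0.1399] tool shift mm [-0.1 -2.5  3. ] rot [ 0.004 -0.003  0.001] shift in R0 [-0.1 -2.5  3. ]
```

step_arm([
  [[0, -0.0025, 0.003], [0.004, -0.003, 0], 0.02],
  [[0, 0, 0], [0, 0, 0], 0.02],
  [[0, 0, 0], [0, 0, 0], 0.02],
])

```text
t: 8.2
position: [0.4188, -0.2714, 0.1396]
tcp_rot: [-2.064, 1.568, 2.935]
ft_force: [0.7, -0.4, -2.0]
grip_width: 0.331
```

Run:
```python
from h import *
y=R0[:,1]*.0008
go((.418+y[0],-.273+y[1],.12))
```

```text
t 8.2 now [ 0.4188 -0.2714  0.1396] tool shift mm [19.6 -0.4  1.3] rot [ 0.002 -0.001  0.002] shift in R0 [19.6 -0.4  1.3]
```

step_arm([
  [[0.008, 0, 0.0013], [0, 0, 0], 0.02],
  [[0.008, 0, 0], [0, 0, 0], 0.02],
  [[0, 0, 0], [0, 0, 0], 0.02],
  [[0, 0, 0], [0, 0, 0], 0.02],
])

```text
t: 8.6
position: [0.4187, -0.2727, 0.1219]
tcp_rot: [-2.209, 1.567, 2.789]
ft_force: [-0.5, -0.1, -1.1]
grip_width: 0.33
```

Run:
```python
from h import *
im,d,Tc=shot('w8');y=R0[:,1]*.0008
go((.418+y[0],-.273+y[1],.105))
a=cv2.resize(im[260:360,270:380],None,fx=5,fy=5,interpolation=cv2.INTER_CUBIC)
b,_=arm.get_image('top');c,_=arm.get_image('scene')
a=cv2.copyMakeBorder(a,0,0,0,10,0)
c=cv2.resize(c[200:300,120:220],None,fx=5,fy=5,interpolation=cv2.INTER_CUBIC)[:500]
cv2.imwrite('pics/w8c.png',cv2.resize(np.hstack([a,c])[:,:,::-1],None,fx=.74,fy=.74))
```

```text
t 8.65 now [ 0.4186 -0.2726  0.1218] tool shift mm [16.8  0.1  0.3] rot [ 0.002 -0.002  0.003] shift in R0 [16.8  0.1  0.3]
```

View pics/w8c.png

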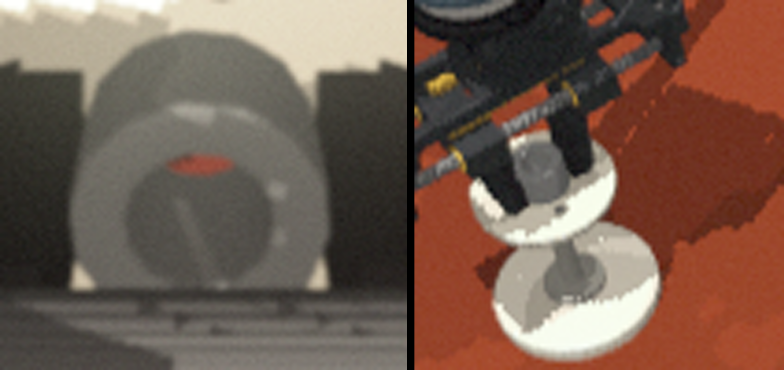

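The crop shows the lap over the spigot. Now a slow descent, watching the force.

step_arm([
  [[0.006, 0, 0], [0, 0, 0], 0.02],
  [[0.006, 0, 0], [0, 0, 0], 0.02],
  [[0.006, 0, 0], [0, 0, 0], 0.02],
  [[0, 0, 0], [0, 0, 0], 0.02],
])

```text
t: 9.15
position: [0.4191, -0.273, 0.1031]
tcp_rot: [-1.794, 1.569, -3.079]
ft_force: [-1.1, 0.1, -1.3]
grip_width: 0.329
```

Run:
```python
from h import *
im,d,Tc=shot('w9');y=R0[:,1]*.0008
go((.418+y[0],-.273+y[1],.045));print(arm.sense()['moment'])
a=cv2.resize(im[260:360,270:380],None,fx=5,fy=5,interpolation=cv2.INTER_CUBIC)
cv2.imwrite('pics/w9c.png',a[:,:,::-1])
```

```text
t 9.2 now [ 0.4192 -0.2731  0.1035] tool shift mm [58.5 -0.2 -0.5] rot [ 0.002 -0.     0.002] shift in R0 [58.5 -0.3 -0.5]
[ 0.02554146  0.01159459 -0.0777918 ]
```

View pics/w9c.png

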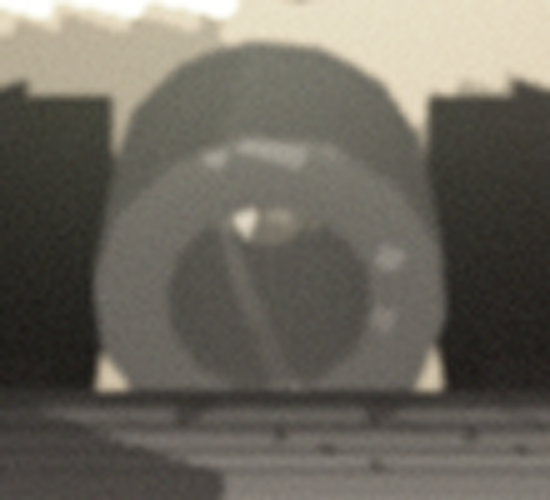

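The lap is over the tip at its current height with no contact force. Continuing down.

step_arm([
  [[0.01, 0, 0], [0, 0, 0], 0.02],
  [[0.01, 0, 0], [0, 0, 0], 0.02],
  [[0.01, 0, 0], [0, 0, 0], 0.02],
  [[0, 0, 0], [0, 0, 0], 0.02],
])

```text
t: 9.6
position: [0.4192, -0.2732, 0.0709]
tcp_rot: [-1.535, 1.569, -2.82]
ft_force: [-0.2, 0.2, -1.9]
grip_width: 0.325
```

Run:
```python
from h import *
y=R0[:,1]*.0008
go((.418+y[0],-.273+y[1],.045))
```

```text
t 9.6 now [ 0.4192 -0.2732  0.0709] tool shift mm [25.9 -0.2 -0.5] rot [0.002 0.    0.002] shift in R0 [25.9 -0.3 -0.5]
```

step_arm([
  [[0.01, 0, 0], [0, 0, 0], 0.02],
  [[0.009, 0, 0], [0, 0, 0], 0.02],
  [[0.003, 0, 0], [0, 0, 0], 0.02],
  [[0, 0, 0], [0, 0, 0], 0.02],
])

```text
t: 10.0
position: [0.4189, -0.273, 0.0463]
tcp_rot: [-1.966, 1.569, 3.032]
ft_force: [0.3, -0.3, -2.6]
grip_width: 0.326
```

step_arm([
  [[0.002, 0, 0], [0, 0, 0], 0.02],
  [[0, 0, 0], [0, 0, 0], 0.02],
])

```text
t: 10.2
position: [0.4194, -0.2735, 0.0453]
tcp_rot: [-1.5, 1.569, -2.785]
ft_force: [-0.6, -0.1, -1.3]
grip_width: 0.329
```

step_arm([
  [[0.002, 0, 0], [0, 0, 0], 0.02],
  [[0, 0, 0], [0, 0, 0], 0.02],
])

```text
t: 10.4
position: [0.4201, -0.2741, 0.0455]
tcp_rot: [-0.86, 1.569, -2.145]
ft_force: [-0.2, -0.1, -2.0]
grip_width: 0.325
```

Run:
```python
from h import *
go((.4188,-.2728,.044));print(arm.sense()['ft_force'])
```

```text
t 10.4 now [ 0.4201 -0.2741  0.0455] tool shift mm [ 1.5 -0.8 -1.7] rot [0.002 0.001 0.001] shift in R0 [ 1.5 -0.8 -1.6]
[-0.18288326 -0.10066614 -1.95842088]
```

step_arm([
  [[0.002, -0.0008, -0.0015], [0, 0, 0], 0.02],
])

```text
t: 10.5
position: [0.42, -0.2741, 0.0449]
tcp_rot: [0.006, 1.566, -1.279]
ft_force: [-1.2, 2.3, 18.8]
grip_width: 0.325
```

step_arm([
  [[0.003, 0, 0], [0, 0, 0], 0.02],
])

```text
t: 10.6
position: [0.4202, -0.2742, 0.0443]
tcp_rot: [-0.075, 1.567, -1.36]
ft_force: [-12.2, 13.1, 40.9]
grip_width: 0.327
```

Contact came at TCP z 0.045, which is 18 mm above the pick height, so the lap is seated. Relax, open, lift.

step_arm([
  [[0, 0, 0], [0, 0, 0], 0.02],
  [[0, 0, 0], [0, 0, 0], 0.05],
  [[0, 0, 0], [0, 0, 0], 0.05],
  [[0, 0, 0], [0, 0, 0], 0.05],
  [[0, 0, 0], [0, 0, 0], 0.05],
  [[-0.01, 0, 0], [0, 0, 0], 0.05],
  [[-0.02, 0, 0], [0, 0, 0], 0.05],
  [[-0.03, 0, 0], [0, 0, 0], 0.05],
  [[-0.04, 0, 0], [0, 0, 0], 0.05],
  [[0, 0, 0], [0, 0, 0], 0.05],
  [[0, 0, 0], [0, 0, 0], 0.05],
])

```text
t: 11.7
position: [0.4199, -0.2736, 0.1498]
tcp_rot: [0.001, 1.567, -1.284]
ft_force: [0.2, 0.2, -0.4]
grip_width: 0.564
```

Run:
```python
from h import *
im,d,Tc=shot('w10');q=ring(d,Tc,(.418,-.273),.047);P=cloud(d,Tc)
r=np.hypot(P[...,0]-.4185,P[...,1]+.273);m=(d>0)&(abs(r-.03)<.006)&(P[...,2]<.1);print('disc z',np.percentile(P[m][:,2],[10,50,90]))
m=(d>0)&(r<.02)&(P[...,2]>.0868)&(P[...,2]<.092);print('tip',P[m].mean(0))
go((.5477,.433,.15))
```

```text
ring [324.4 244.3] dia mm [27.6 29.1] z 0.0462 xy [ 0.4195 -0.2744  0.0462] n 779
disc z [0.02352936 0.02438165 0.0252495 ]
tip [ 0.41794982 -0.27292597  0.08752348]
t 11.75 now [ 0.4203 -0.274   0.1501] tool shift mm [  -3.   321.9 -642.3] rot [ 0.003  0.005 -0.001] shift in R0 [ 1.000e-01  3.202e+02 -6.431e+02]
```

View pics/w10.png

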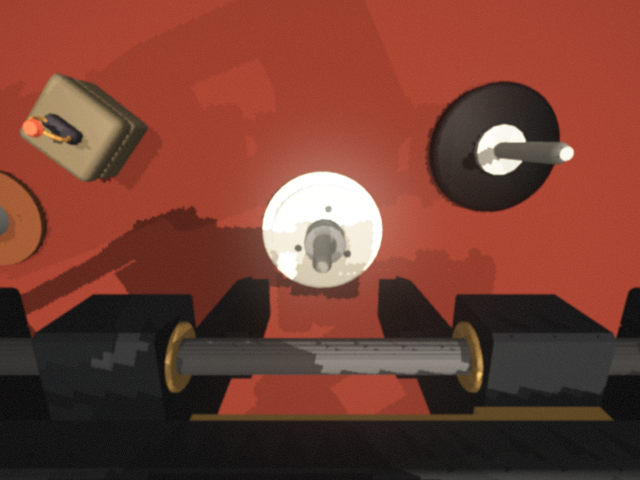

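Seated: disc top at 0.0244 (expected 0.025), boss top at 0.046 (expected 0.047). Next, green.

step_arm([
  [[-0.015, 0.015, -0.03], [0, 0, 0], 0.06],
  [[-0.015, 0.02, -0.04], [0, 0, 0], 0.06],
  [[-0.005, 0.02, -0.04], [0, 0, 0], 0.06],
  [[0, 0.02, -0.04], [0, 0, 0], 0.06],
  [[0, 0.02, -0.04], [0, 0, 0], 0.06],
  [[0, 0.02, -0.04], [0, 0, 0], 0.06],
  [[0, 0.02, -0.04], [0, 0, 0], 0.06],
  [[0, 0.02, -0.04], [0, 0, 0], 0.06],
])

```text
t: 12.55
position: [0.4804, 0.075, 0.1782]
tcp_rot: [-1.682, 1.563, -2.979]
ft_force: [-0.1, -0.8, 0.9]
grip_width: 0.683
```

Run:
```python
from h import *
go((.5477,.433,.15));print(arm.sense()['qpos'].round(2))
```

```text
t 12.55 now [0.4804 0.075  0.1782] tool shift mm [  27.3  161.9 -326.4] rot [-0.01  -0.001  0.007] shift in R0 [  28.2  164.9 -324.9]
[-0.09  0.07  1.89 -0.    1.18  1.21]
```

step_arm([
  [[0, 0.02, -0.04], [0, 0, 0], 0.06],
  [[0, 0.02, -0.04], [0, 0, 0], 0.06],
  [[0, 0.02, -0.04], [0, 0, 0], 0.06],
  [[0, 0.02, -0.04], [0, 0, 0], 0.06],
  [[0, 0.02, -0.04], [0, 0, 0], 0.06],
  [[0, 0.02, -0.04], [0, 0, 0], 0.06],
  [[0, 0.02, -0.04], [0, 0, 0], 0.06],
  [[0, 0.01, -0.025], [0, 0, 0], 0.06],
  [[0, 0, 0], [0, 0, 0], 0.06],
  [[0, 0, 0], [0, 0, 0], 0.06],
])

```text
t: 13.55
position: [0.5345, 0.4276, 0.1597]
tcp_rot: [-1.558, 1.541, -2.847]
ft_force: [-0.7, -0.3, 0.3]
grip_width: 0.683
```

Run:
```python
from h import *
im,d,Tc=shot('w11');q=ring(d,Tc,(.549,.433),.029);go((q[0],q[1],.06))
```

```text
ring [320.7 207.8] dia mm [28.7 29.1] z 0.0282 xy [0.5493 0.4345 0.0282] n 811
t 13.6 now [0.5343 0.4273 0.1596] tool shift mm [99.1 19.4 -2.8] rot [-0.003  0.     0.03 ] shift in R0 [99.6 16.4 -2.7]
```

View pics/w11.png

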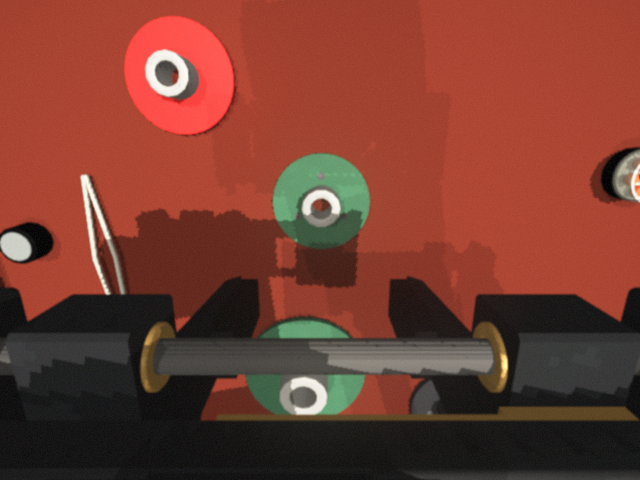

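Small green lap at (321,203) in front of the big green look-alike at (303,395), with the red one at (180,75). Descending on the small one.

step_arm([
  [[0, 0.016, -0.003], [-0.003, 0, 0.03], 0.06],
  [[0.03, 0, 0], [0, 0, 0], 0.06],
  [[0.03, 0, 0], [0, 0, 0], 0.06],
  [[0.03, 0, 0], [0, 0, 0], 0.06],
  [[0, 0, 0], [0, 0, 0], 0.06],
  [[0, 0, 0], [0, 0, 0], 0.06],
])

```text
t: 14.2
position: [0.5569, 0.4296, 0.0692]
tcp_rot: [1.543, 1.559, 0.249]
ft_force: [-0.1, -0.3, 0.2]
grip_width: 0.68
```

Run:
```python
from h import *
im,d,Tc=shot('w12');q=ring(d,Tc,(.549,.433),.029);go((q[0],q[1],.027))
```

```text
ring [311.4 288.3] dia mm [27.3 29.3] z 0.0282 xy [0.5496 0.4345 0.0282] n 1586
t 14.25 now [0.5565 0.4294 0.069 ] tool shift mm [41.9 -5.7 -6.8] rot [-0.008  0.001 -0.011] shift in R0 [42.  -5.2 -6.9]
```

step_arm([
  [[0.01, -0.005, -0.007], [-0.008, 0.001, -0.011], 0.06],
  [[0.02, 0, 0], [0, 0, 0], 0.06],
  [[0.008, 0, 0], [0, 0, 0], 0.06],
  [[0, 0, 0], [0, 0, 0], 0.06],
])

```text
t: 14.65
position: [0.5522, 0.4364, 0.0329]
tcp_rot: [1.853, 1.563, 0.566]
ft_force: [-0.4, -0.0, -0.4]
grip_width: 0.682
```

Run:
```python
from h import *
go((.5495,.4345,.027))
```

```text
t 14.65 now [0.5522 0.4364 0.0329] tool shift mm [ 5.9 -3.2  1.1] rot [ 0.    -0.002 -0.007] shift in R0 [ 5.9 -3.2  1.1]
```

step_arm([
  [[0.004, -0.003, 0.001], [0, -0.002, -0.007], 0.06],
  [[0.002, 0, 0], [0, 0, 0], 0.06],
  [[0, 0, 0], [0, 0, 0], 0.06],
])

```text
t: 14.95
position: [0.5493, 0.4347, 0.0263]
tcp_rot: [-1.25, 1.57, -2.536]
ft_force: [0.1, 0.4, -0.7]
grip_width: 0.683
```

Run:
```python
from h import *
im,d,Tc=shot('w13');q=ring(d,Tc,(.549,.433),.029,rr=.02);go((.5495,.4345,.027))
```

```text
ring [324.9 316.4] dia mm [26.5 29. ] z 0.0281 xy [0.55   0.4346 0.0281] n 2199
t 15.0 now [0.5494 0.4348 0.0264] tool shift mm [-0.6  0.   0.3] rot [0.001 0.    0.001] shift in R0 [-0.6  0.   0.3]
```

step_arm([
  [[-0.001, 0, 0], [0, 0, 0], 0.02],
  [[0, 0, 0], [0, 0, 0], 0.02],
  [[0, 0, 0], [0, 0, 0], 0.02],
  [[0, 0, 0], [0, 0, 0], 0.02],
  [[0, 0, 0], [0, 0, 0], 0.02],
  [[0, 0, 0], [0, 0, 0], 0.02],
  [[0, 0, 0], [0, 0, 0], 0.02],
])

```text
t: 15.7
position: [0.5502, 0.4351, 0.0288]
tcp_rot: [1.73, 1.569, 0.444]
ft_force: [-0.7, -0.8, 0.1]
grip_width: 0.323
```

step_arm([
  [[-0.02, 0, 0], [0, 0, 0], 0.02],
  [[-0.04, 0, 0], [0, 0, 0], 0.02],
  [[-0.04, 0, 0], [0, 0, 0], 0.02],
  [[-0.04, 0, 0], [0, 0, 0], 0.02],
  [[-0.03, 0, 0], [0, 0, 0], 0.02],
  [[0, 0, 0], [0, 0, 0], 0.02],
  [[0, 0, 0], [0, 0, 0], 0.02],
])

```text
t: 16.4
position: [0.549, 0.4346, 0.2108]
tcp_rot: [1.718, 1.569, 0.432]
ft_force: [-0.2, 1.1, -1.2]
grip_width: 0.323
```

```bash
cat >> h.py <<'E'
def bore(tag,save=True):
    im,d,Tc=shot(tag)
    cv2.imwrite(f'pics/{tag}c.png',cv2.resize(im[260:360,270:380,::-1],None,fx=5,fy=5,interpolation=cv2.INTER_CUBIC))
E
python3 - <<'E'
from h import *
bore('w14');go((.517,-.3805,.19))
E
```

```text
t 16.45 now [0.5493 0.4347 0.2111] tool shift mm [  20.2 -260.1  773.4] rot [ 0.001 -0.    -0.002] shift in R0 [  21.1 -259.3  773.6]
```

View pics/w14c.png

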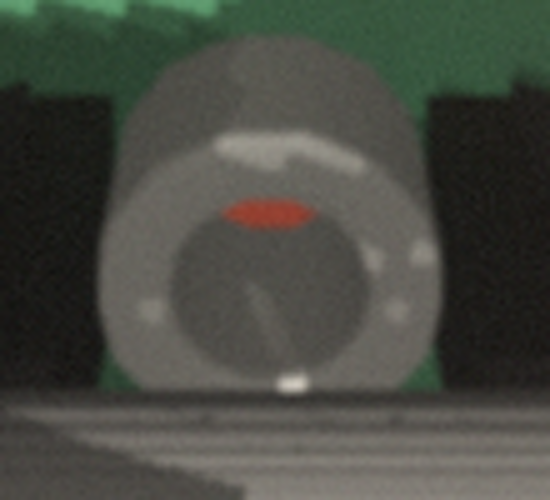

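step_arm([
  [[0, -0.01, 0.03], [0, 0, 0], 0.02],
  [[0, -0.013, 0.04], [0, 0, 0], 0.02],
  [[0, -0.013, 0.04], [0, 0, 0], 0.02],
  [[0, -0.013, 0.04], [0, 0, 0], 0.02],
  [[0, -0.013, 0.04], [0, 0, 0], 0.02],
  [[0, -0.013, 0.04], [0, 0, 0], 0.02],
  [[0, -0.013, 0.04], [0, 0, 0], 0.02],
  [[0, -0.013, 0.04], [0, 0, 0], 0.02],
  [[0, -0.013, 0.04], [0, 0, 0], 0.02],
  [[0, -0.013, 0.04], [0, 0, 0], 0.02],
])

```text
t: 17.45
position: [0.5249, 0.0143, 0.1908]
tcp_rot: [-1.804, 1.541, -3.08]
ft_force: [0.9, -0.2, -0.4]
grip_width: 0.323
```

Run:
```python
from h import *
go((.517,-.3805,.19));print(arm.sense()['qpos'].round(2))
```

```text
t 17.45 now [0.5249 0.0143 0.1908] tool shift mm [   1.8 -122.1  375.5] rot [ 0.011 -0.007  0.029] shift in R0 [   0.8 -118.2  376.8]
[-0.19  0.16  1.77 -0.01  1.24  1.08]
```

step_arm([
  [[-0.002, -0.012, 0.04], [0.011, -0.007, 0.029], 0.02],
  [[-0.002, -0.012, 0.04], [0, 0, 0], 0.02],
  [[-0.002, -0.012, 0.04], [0, 0, 0], 0.02],
  [[-0.002, -0.012, 0.04], [0, 0, 0], 0.02],
  [[-0.002, -0.012, 0.04], [0, 0, 0], 0.02],
  [[-0.002, -0.012, 0.04], [0, 0, 0], 0.02],
  [[-0.002, -0.012, 0.04], [0, 0, 0], 0.02],
  [[0, -0.012, 0.04], [0, 0, 0], 0.02],
  [[0, -0.01, 0.03], [0, 0, 0], 0.02],
  [[0, 0, 0], [0, 0, 0], 0.02],
  [[0, 0, 0], [0, 0, 0], 0.02],
])

```text
t: 18.55
position: [0.5059, -0.3654, 0.1801]
tcp_rot: [-2.462, 1.535, 2.526]
ft_force: [-0.0, 0.1, -1.1]
grip_width: 0.325
```

Run:
```python
from h import *
go((.517,-.3805,.14))
```

```text
t 18.55 now [ 0.5059 -0.3654  0.1801] tool shift mm [39.4  7.5 18.6] rot [-0.009 -0.028  0.022] shift in R0 [40.1  6.4 17.6]
```

step_arm([
  [[0.02, 0.007, 0.018], [-0.009, -0.028, 0.022], 0.02],
  [[0.015, 0, 0], [0, 0, 0], 0.02],
  [[0, 0, 0], [0, 0, 0], 0.02],
  [[0, 0, 0], [0, 0, 0], 0.02],
])

```text
t: 18.95
position: [0.5159, -0.3743, 0.1398]
tcp_rot: [-2.72, 1.562, 2.279]
ft_force: [0.2, 0.6, -0.4]
grip_width: 0.32
```

Run:
```python
from h import *
for t in('w3','w10'):
    im,d,Tc=load(t);P=cloud(d,Tc);r=np.hypot(P[...,0]-.517,P[...,1]+.38);m=(d>0)&(r<.02)&(P[...,2]>.0868)&(P[...,2]<.092);print(P[m].mean(0))
y=R0[:,1]*.0005
go((.517+y[0],-.3805+y[1],.12))
```

```text
[ 0.51679257 -0.38053788  0.08754754]
[ 0.51693245 -0.38049826  0.08749174]
t 18.95 now [ 0.5159 -0.3743  0.1398] tool shift mm [19.7 -0.2  6.4] rot [ 0.003 -0.008  0.004] shift in R0 [19.8 -0.2  6.3]
```

step_arm([
  [[0, 0, 0.0065], [0.003, -0.008, 0.004], 0.02],
  [[0.008, 0, 0], [0, 0, 0], 0.02],
  [[0.007, 0, 0], [0, 0, 0], 0.02],
  [[0, 0, 0], [0, 0, 0], 0.02],
  [[0, 0, 0], [0, 0, 0], 0.02],
])

```text
t: 19.45
position: [0.5189, -0.3796, 0.1256]
tcp_rot: [0.627, 1.568, -0.658]
ft_force: [0.1, -0.1, -0.4]
grip_width: 0.319
```

Run:
```python
from h import *
y=R0[:,1]*.0005
go((.517+y[0],-.3805+y[1],.12))
```

```text
t 19.45 now [ 0.5189 -0.3796  0.1256] tool shift mm [ 5.6 -1.6  0.4] rot [ 0.002  0.002 -0.001] shift in R0 [ 5.6 -1.6  0.4]
```

step_arm([
  [[0, -0.0016, 0.0004], [0, 0.002, 0], 0.02],
  [[0.006, 0, 0], [0, 0, 0], 0.02],
  [[0.006, 0, 0], [0, 0, 0], 0.02],
  [[0.006, 0, 0], [0, 0, 0], 0.02],
])

```text
t: 19.85
position: [0.5179, -0.3813, 0.1079]
tcp_rot: [0.866, 1.567, -0.42]
ft_force: [0.1, -0.2, -1.6]
grip_width: 0.326
```

Run:
```python
from h import *
y=R0[:,1]*.0005
bore('w15');go((.517+y[0],-.3805+y[1],.047))
```

```text
t 19.9 now [ 0.5173 -0.3807  0.1065] tool shift mm [59.5  0.2 -0.3] rot [ 0.002  0.    -0.002] shift in R0 [59.5  0.3 -0.3]
```

View pics/w15c.png

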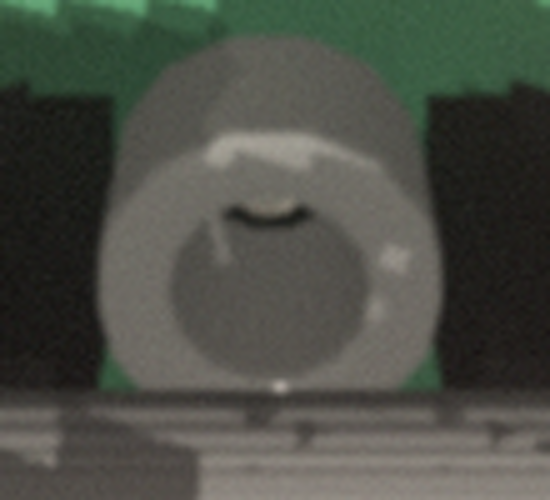

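step_arm([
  [[0.01, 0, 0], [0, 0, 0], 0.02],
  [[0.012, 0, 0], [0, 0, 0], 0.02],
  [[0.012, 0, 0], [0, 0, 0], 0.02],
  [[0.01, 0, 0], [0, 0, 0], 0.02],
  [[0, 0, 0], [0, 0, 0], 0.02],
])

```text
t: 20.4
position: [0.5169, -0.3802, 0.057]
tcp_rot: [2.515, 1.569, 1.23]
ft_force: [0.5, -0.6, -1.0]
grip_width: 0.32
```

Run:
```python
from h import *
y=R0[:,1]*.0005
go((.517+y[0],-.3805+y[1],.047))
```

```text
t 20.4 now [ 0.5169 -0.3802  0.057 ] tool shift mm [10.   0.5  0.4] rot [ 0.002 -0.001 -0.001] shift in R0 [10.   0.5  0.4]
```

step_arm([
  [[0.006, 0, 0], [0, 0, 0], 0.02],
  [[0.003, 0, 0], [0, 0, 0], 0.02],
])

```text
t: 20.6
position: [0.5171, -0.3802, 0.0474]
tcp_rot: [2.512, 1.569, 1.226]
ft_force: [0.2, -0.5, -0.9]
grip_width: 0.324
```

step_arm([
  [[0.002, 0, 0], [0, 0, 0], 0.02],
])

```text
t: 20.7
position: [0.5172, -0.3804, 0.0467]
tcp_rot: [2.705, 1.569, 1.42]
ft_force: [-7.5, 7.4, 24.1]
grip_width: 0.322
```

Seated at TCP z 0.0467, against 0.0468 expected. Release and lift.

step_arm([
  [[0, 0, 0], [0, 0, 0], 0.02],
  [[0, 0, 0], [0, 0, 0], 0.05],
  [[0, 0, 0], [0, 0, 0], 0.05],
  [[0, 0, 0], [0, 0, 0], 0.05],
  [[0, 0, 0], [0, 0, 0], 0.05],
  [[-0.01, 0, 0], [0, 0, 0], 0.05],
  [[-0.02, 0, 0], [0, 0, 0], 0.05],
  [[-0.03, 0, 0], [0, 0, 0], 0.05],
  [[-0.04, 0, 0], [0, 0, 0], 0.05],
  [[0, 0, 0], [0, 0, 0], 0.05],
  [[0, 0, 0], [0, 0, 0], 0.05],
])

```text
t: 21.8
position: [0.5175, -0.3809, 0.1538]
tcp_rot: [1.3, 1.569, 0.015]
ft_force: [-0.2, -0.1, -1.3]
grip_width: 0.565
```

```bash
cat >> h.py <<'E'
def seat(tag,X,h):
    im,d,Tc=shot(tag);ring(d,Tc,X,h+.029);P=cloud(d,Tc)
    r=np.hypot(P[...,0]-X[0],P[...,1]-X[1]);m=(d>0)&(abs(r-.03)<.006)&(P[...,2]<h+.015);print('disc top z',np.percentile(P[m][:,2],[10,50,90]).round(4),'want',h+.007)
    m=(d>0)&(r<.02)&(P[...,2]>.0868)&(P[...,2]<.092);print('tip',P[m].mean(0).round(4) if m.any() else None)
E
python3 - <<'E'
from h import *
seat('w16',(.517,-.3805),.018);go((.4545,.0877,.18))
E
```

```text
ring [323.3 242.9] dia mm [27.8 29.2] z 0.0461 xy [ 0.5166 -0.3806  0.0461] n 753
disc top z [0.0235 0.0244 0.0252] want 0.024999999999999998
tip [ 0.5174 -0.3809  0.0875]
t 21.85 now [ 0.5181 -0.3814  0.1545] tool shift mm [ -26.3   71.3 -468. ] rot [ 0.002  0.002 -0.002] shift in R0 [ -25.5   70.3 -468.2]
```

View pics/w16.png

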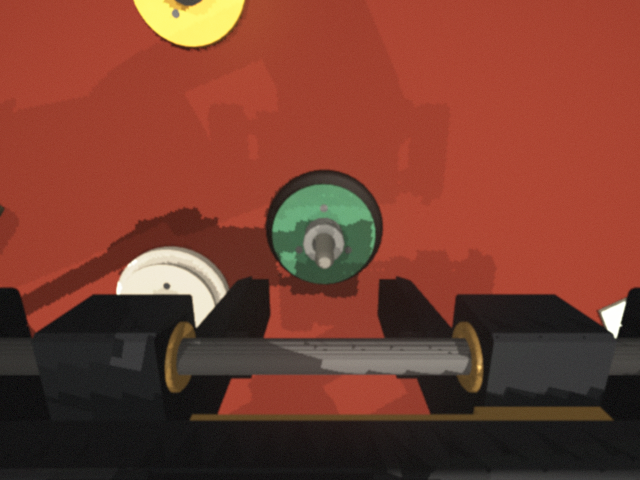

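Green is seated on the black stand (disc at (325,228), top at 0.0244). On to blue.

step_arm([
  [[-0.02, 0.004, -0.03], [0, 0, 0], 0.06],
  [[-0.02, 0.006, -0.04], [0, 0, 0], 0.06],
  [[-0.005, 0.006, -0.04], [0, 0, 0], 0.06],
  [[0, 0.006, -0.04], [0, 0, 0], 0.06],
  [[0, 0.006, -0.04], [0, 0, 0], 0.06],
  [[0, 0.006, -0.04], [0, 0, 0], 0.06],
  [[0, 0.006, -0.04], [0, 0, 0], 0.06],
  [[0, 0.006, -0.04], [0, 0, 0], 0.06],
  [[0, 0.006, -0.04], [0, 0, 0], 0.06],
  [[0, 0.006, -0.04], [0, 0, 0], 0.06],
  [[0, 0.006, -0.04], [0, 0, 0], 0.06],
  [[0, 0.002, -0.02], [0, 0, 0], 0.06],
  [[0, 0, 0], [0, 0, 0], 0.06],
  [[0, 0, 0], [0, 0, 0], 0.06],
])

```text
t: 23.25
position: [0.444, 0.0871, 0.1881]
tcp_rot: [-2.295, 1.551, 2.7]
ft_force: [0.2, 0.0, 0.8]
grip_width: 0.679
```

Run:
```python
from h import *
im,d,Tc=shot('w17');q=ring(d,Tc,(.4545,.0877),.029);go((q[0],q[1],.06))
```

```text
ring [328.3 209.5] dia mm [28.9 29. ] z 0.0281 xy [0.4547 0.0886 0.0281] n 663
t 23.3 now [0.444  0.0868 0.1881] tool shift mm [127.9  12.7   2.9] rot [-0.002 -0.013  0.015] shift in R0 [128.1  10.8   1.3]
```

View pics/w17.png

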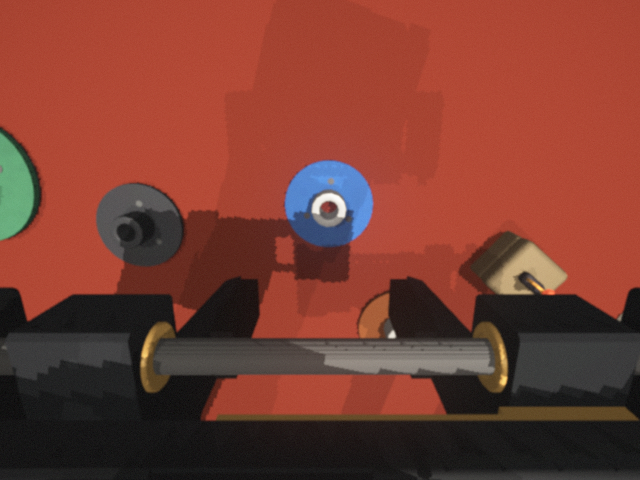

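Blue lap at (329,205), the ring block well off to the right at (515,265). Descending.

step_arm([
  [[0.02, 0.01, 0.001], [-0.002, -0.013, 0.015], 0.06],
  [[0.04, 0, 0], [0, 0, 0], 0.06],
  [[0.04, 0, 0], [0, 0, 0], 0.06],
  [[0.025, 0, 0], [0, 0, 0], 0.06],
  [[0, 0, 0], [0, 0, 0], 0.06],
  [[0, 0, 0], [0, 0, 0], 0.06],
])

```text
t: 23.9
position: [0.4579, 0.0813, 0.06]
tcp_rot: [0.899, 1.566, -0.398]
ft_force: [0.6, -0.1, -0.5]
grip_width: 0.683
```

Run:
```python
from h import *
im,d,Tc=shot('w18');q=ring(d,Tc,(.4545,.0877),.029);go((q[0],q[1],.028))
```

```text
ring [308.8 285.7] dia mm [27.5 29.2] z 0.0281 xy [0.4553 0.0884 0.0281] n 1795
t 23.95 now [0.4579 0.0813 0.0602] tool shift mm [32.2 -0.7 -7.6] rot [-0.01   0.003 -0.004] shift in R0 [32.2 -0.5 -7.5]
```

step_arm([
  [[0.005, -0.0005, -0.0075], [-0.01, 0.003, -0.004], 0.06],
  [[0.018, 0, 0], [0, 0, 0], 0.06],
  [[0.005, 0, 0], [0, 0, 0], 0.06],
  [[0, 0, 0], [0, 0, 0], 0.06],
])

```text
t: 24.35
position: [0.4597, 0.0886, 0.0364]
tcp_rot: [1.246, 1.561, -0.041]
ft_force: [0.8, -0.3, 0.2]
grip_width: 0.681
```

Run:
```python
from h import *
im,d,Tc=shot('w19');q=ring(d,Tc,(.4545,.0877),.029,rr=.02);go((.4553,.0885,.028))
```

```text
ring [321.3 314.8] dia mm [26.7 29.1] z 0.0281 xy [0.4556 0.0887 0.0281] n 2037
t 24.4 now [0.4598 0.0886 0.0366] tool shift mm [ 8.6 -4.5 -1.2] rot [ 0.001  0.003 -0.009] shift in R0 [ 8.6 -4.4 -1.2]
```

step_arm([
  [[0.003, -0.0045, -0.001], [0, 0.003, -0.009], 0.06],
  [[0.004, 0, 0], [0, 0, 0], 0.06],
  [[0, 0, 0], [0, 0, 0], 0.06],
])

```text
t: 24.7
position: [0.4561, 0.0885, 0.0309]
tcp_rot: [1.209, 1.568, -0.077]
ft_force: [-0.2, -0.2, -0.1]
grip_width: 0.682
```

Run:
```python
from h import *
go((.4555,.0886,.028))
```

```text
t 24.7 now [0.4561 0.0885 0.0309] tool shift mm [ 2.9 -0.6 -0.3] rot [ 0.001  0.001 -0.002] shift in R0 [ 2.9 -0.5 -0.3]
```

step_arm([
  [[0.003, -0.0005, 0], [0, 0, 0], 0.06],
  [[0, 0, 0], [0, 0, 0], 0.02],
  [[0, 0, 0], [0, 0, 0], 0.02],
  [[0, 0, 0], [0, 0, 0], 0.02],
  [[0, 0, 0], [0, 0, 0], 0.02],
  [[0, 0, 0], [0, 0, 0], 0.02],
  [[0, 0, 0], [0, 0, 0], 0.02],
  [[0, 0, 0], [0, 0, 0], 0.02],
])

```text
t: 25.5
position: [0.4558, 0.0883, 0.0279]
tcp_rot: [1.222, 1.568, -0.064]
ft_force: [0.9, -0.2, -0.5]
grip_width: 0.331
```

step_arm([
  [[-0.02, 0, 0], [0, 0, 0], 0.02],
  [[-0.04, 0, 0], [0, 0, 0], 0.02],
  [[-0.04, 0, 0], [0, 0, 0], 0.02],
  [[-0.04, 0, 0], [0, 0, 0], 0.02],
  [[-0.03, 0, 0], [0, 0, 0], 0.02],
  [[0, 0, 0], [0, 0, 0], 0.02],
  [[0, 0, 0], [0, 0, 0], 0.02],
])

```text
t: 26.2
position: [0.4524, 0.0884, 0.2015]
tcp_rot: [-1.912, 1.567, 3.085]
ft_force: [-0.3, 0.2, -1.8]
grip_width: 0.328
```

Run:
```python
from h import *
bore('w20');go((.5173,-.3807,.19))
```

```text
t 26.25 now [0.4526 0.0884 0.2014] tool shift mm [ 11.  -69.6 468.4] rot [ 0.001 -0.001  0.004] shift in R0 [ 11.4 -69.2 468.4]
```

View pics/w20c.png

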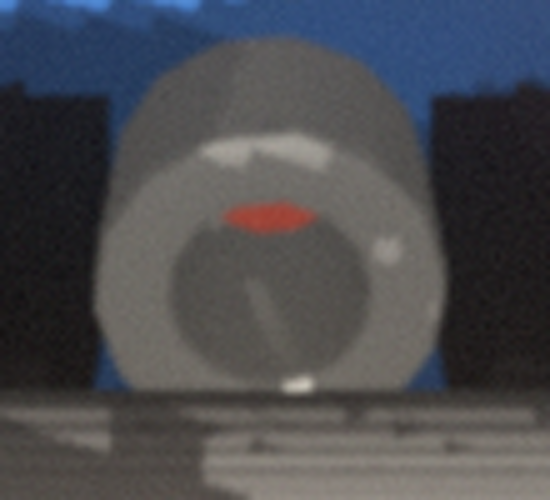

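Blue is held and centred the same as green. Expected seating TCP z is 0.075.

step_arm([
  [[0, -0.004, 0.03], [0, 0, 0], 0.02],
  [[0, -0.006, 0.04], [0, 0, 0], 0.02],
  [[0, -0.006, 0.04], [0, 0, 0], 0.02],
  [[0, -0.006, 0.04], [0, 0, 0], 0.02],
  [[-0.002, -0.006, 0.04], [0, 0, 0], 0.02],
  [[-0.002, -0.006, 0.04], [0, 0, 0], 0.02],
  [[-0.002, -0.006, 0.04], [0, 0, 0], 0.02],
  [[-0.002, -0.006, 0.04], [0, 0, 0], 0.02],
  [[-0.002, -0.006, 0.04], [0, 0, 0], 0.02],
  [[-0.002, -0.006, 0.04], [0, 0, 0], 0.02],
  [[0, -0.004, 0.03], [0, 0, 0], 0.02],
  [[0, 0, 0], [0, 0, 0], 0.02],
  [[0, 0, 0], [0, 0, 0], 0.02],
])

```text
t: 27.55
position: [0.4997, -0.3412, 0.1761]
tcp_rot: [-2.414, 1.519, 2.585]
ft_force: [0.2, -0.1, -1.5]
grip_width: 0.326
```

Run:
```python
from h import *
go((.5178,-.3806,.145))
```

```text
t 27.55 now [ 0.4997 -0.3412  0.1761] tool shift mm [29.2  7.3 44.1] rot [ 0.003 -0.039  0.035] shift in R0 [31.1  6.4 42.9]
```

step_arm([
  [[0, 0.006, 0.022], [0.003, -0.039, 0.035], 0.02],
  [[0.015, 0, 0.021], [0, 0, 0], 0.02],
  [[0.012, 0, 0], [0, 0, 0], 0.02],
  [[0, 0, 0], [0, 0, 0], 0.02],
  [[0, 0, 0], [0, 0, 0], 0.02],
])

```text
t: 28.05
position: [0.5157, -0.3726, 0.1403]
tcp_rot: [-2.827, 1.559, 2.173]
ft_force: [-1.0, 0.5, -2.4]
grip_width: 0.33
```

Run:
```python
from h import *
go((.5178,-.3806,.125))
```

```text
t 28.05 now [ 0.5157 -0.3726  0.1403] tool shift mm [15.2 -0.2  8.4] rot [ 0.004 -0.011  0.004] shift in R0 [15.3 -0.2  8.2]
```

step_arm([
  [[0, 0, 0.008], [0.004, -0.011, 0.004], 0.02],
  [[0.006, 0, 0], [0, 0, 0], 0.02],
  [[0.006, 0, 0], [0, 0, 0], 0.02],
  [[0, 0, 0], [0, 0, 0], 0.02],
])

```text
t: 28.45
position: [0.5188, -0.3787, 0.1287]
tcp_rot: [0.737, 1.569, -0.548]
ft_force: [0.3, 1.3, -1.0]
grip_width: 0.33
```

Run:
```python
from h import *
go((.5178,-.3806,.105))
```

```text
t 28.45 now [ 0.5188 -0.3787  0.1287] tool shift mm [23.7 -1.5  1.5] rot [ 0.002  0.001 -0.001] shift in R0 [23.7 -1.4  1.5]
```

step_arm([
  [[0, -0.0014, 0.0015], [0, 0, 0], 0.02],
  [[0.007, 0, 0], [0, 0, 0], 0.02],
  [[0.007, 0, 0], [0, 0, 0], 0.02],
  [[0.007, 0, 0], [0, 0, 0], 0.02],
])

```text
t: 28.85
position: [0.5184, -0.3815, 0.1077]
tcp_rot: [0.578, 1.566, -0.708]
ft_force: [0.2, -0.5, -1.7]
grip_width: 0.33
```

Run:
```python
from h import *
go((.5178,-.3806,.075))
```

```text
t 28.85 now [ 0.5184 -0.3815  0.1077] tool shift mm [32.7 -0.4 -1.2] rot [ 0.002  0.004 -0.003] shift in R0 [32.7 -0.4 -1. ]
```

Over the tip with no contact force. Continuing.

step_arm([
  [[0.01, 0, -0.0005], [0, 0.003, -0.003], 0.02],
  [[0.01, 0, 0], [0, 0, 0], 0.02],
  [[0.006, 0, 0], [0, 0, 0], 0.02],
  [[0, 0, 0], [0, 0, 0], 0.02],
])

```text
t: 29.25
position: [0.5171, -0.3799, 0.0766]
tcp_rot: [-2.458, 1.567, 2.54]
ft_force: [0.5, 0.8, -1.8]
grip_width: 0.329
```

Run:
```python
from h import *
go((.5178,-.3806,.075))
```

```text
t 29.25 now [ 0.5171 -0.3799  0.0766] tool shift mm [1.6 0.5 0.9] rot [ 0.002 -0.003  0.003] shift in R0 [1.6 0.5 0.9]
```

step_arm([
  [[0.002, 0, 0.0005], [0, 0, 0], 0.02],
])

```text
t: 29.35
position: [0.5174, -0.3805, 0.0747]
tcp_rot: [-2.452, 1.567, 2.546]
ft_force: [-4.8, 4.0, 24.6]
grip_width: 0.332
```

step_arm([
  [[0.0015, 0, 0], [0, 0, 0], 0.02],
])

```text
t: 29.45
position: [0.5178, -0.3806, 0.0748]
tcp_rot: [-2.466, 1.567, 2.533]
ft_force: [-6.7, 5.6, 15.5]
grip_width: 0.334
```

Seated at 0.0748 (expected 0.0749). Releasing.

step_arm([
  [[0, 0, 0], [0, 0, 0], 0.02],
  [[0, 0, 0], [0, 0, 0], 0.05],
  [[0, 0, 0], [0, 0, 0], 0.05],
  [[0, 0, 0], [0, 0, 0], 0.05],
  [[0, 0, 0], [0, 0, 0], 0.05],
  [[-0.01, 0, 0], [0, 0, 0], 0.05],
  [[-0.02, 0, 0], [0, 0, 0], 0.05],
  [[-0.03, 0, 0], [0, 0, 0], 0.05],
  [[-0.03, 0, 0], [0, 0, 0], 0.05],
  [[0, 0, 0], [0, 0, 0], 0.05],
  [[0, 0, 0], [0, 0, 0], 0.05],
])

```text
t: 30.55
position: [0.5188, -0.3817, 0.1722]
tcp_rot: [-0.817, 1.57, -2.102]
ft_force: [0.0, 0.2, -1.0]
grip_width: 0.568
```

Run:
```python
from h import *
seat('w21',(.517,-.3805),.047);go((.6585,-.2417,.18))
```

```text
ring [322.3 247.5] dia mm [28.  29.1] z 0.0752 xy [ 0.5175 -0.3809  0.0752] n 1008
disc top z [0.0526 0.0534 0.0543] want 0.054
tip [ 0.5173 -0.3809  0.0876]
t 30.6 now [ 0.5191 -0.382   0.1724] tool shift mm [ -7.7 173.3 -95.3] rot [0.002 0.001 0.   ] shift in R0 [ -7.6 173.1 -95.7]
```

View pics/w21.png

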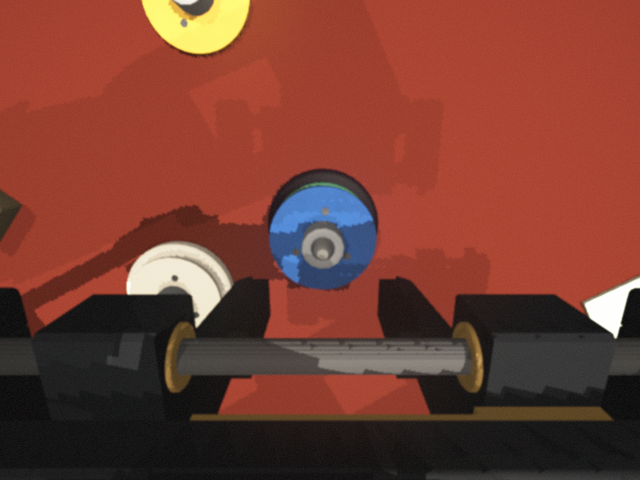

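Blue is seated on green (disc at (323,235), top at 0.0534, wanted 0.054). Now yellow, at (195,15) up front.

step_arm([
  [[-0.005, 0.03, -0.017], [0, 0, 0], 0.06],
  [[0, 0.036, -0.02], [0, 0, 0], 0.06],
  [[0, 0.036, -0.02], [0, 0, 0], 0.06],
  [[0, 0.036, -0.02], [0, 0, 0], 0.06],
  [[0, 0.03, -0.016], [0, 0, 0], 0.06],
  [[0, 0, 0], [0, 0, 0], 0.06],
  [[0, 0, 0], [0, 0, 0], 0.06],
])

```text
t: 31.3
position: [0.6544, -0.2398, 0.167]
tcp_rot: [-2.316, 1.558, 2.679]
ft_force: [-0.8, 0.1, 0.4]
grip_width: 0.682
```

Run:
```python
from h import *
im,d,Tc=shot('w22');q=ring(d,Tc,(.6585,-.2417),.029);go((q[0],q[1],.06))
```

```text
ring [328.7 223.6] dia mm [28.4 29.1] z 0.0282 xy [ 0.6595 -0.241   0.0282] n 738
t 31.35 now [ 0.6542 -0.2398  0.1668] tool shift mm [106.7   5.8   3.6] rot [-0.002 -0.009  0.009] shift in R0 [106.8   4.8   2.6]
```

View pics/w22.png

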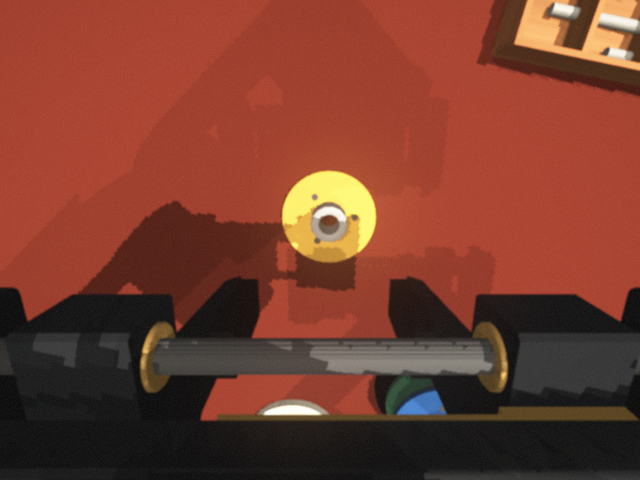

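Yellow at (329,217). The stack is behind the gripper at (415,395), clear of it. Descending.

step_arm([
  [[0.01, 0.005, 0.0025], [-0.002, -0.009, 0.009], 0.06],
  [[0.035, 0, 0], [0, 0, 0], 0.06],
  [[0.035, 0, 0], [0, 0, 0], 0.06],
  [[0.025, 0, 0], [0, 0, 0], 0.06],
  [[0, 0, 0], [0, 0, 0], 0.06],
  [[0, 0, 0], [0, 0, 0], 0.06],
])

```text
t: 31.95
position: [0.6561, -0.2484, 0.0561]
tcp_rot: [0.287, 1.568, -1.01]
ft_force: [0.2, 0.3, 0.3]
grip_width: 0.68
```

Run:
```python
from h import *
im,d,Tc=shot('w23');q=ring(d,Tc,(.6585,-.2417),.029);go((q[0],q[1],.028))
```

```text
ring [311.4 276.9] dia mm [27.6 29.1] z 0.0281 xy [ 0.6599 -0.241   0.0281] n 1902
t 32.0 now [ 0.6558 -0.2483  0.056 ] tool shift mm [28.   5.9 -6. ] rot [-0.009  0.002 -0.   ] shift in R0 [28.   6.  -5.9]
```

step_arm([
  [[0.005, 0.005, -0.006], [-0.009, 0.002, 0], 0.06],
  [[0.018, 0, 0], [0, 0, 0], 0.06],
  [[0, 0, 0], [0, 0, 0], 0.06],
  [[0, 0, 0], [0, 0, 0], 0.06],
])

```text
t: 32.4
position: [0.6618, -0.2424, 0.036]
tcp_rot: [0.806, 1.563, -0.481]
ft_force: [0.6, -1.1, -0.3]
grip_width: 0.678
```

Run:
```python
from h import *
im,d,Tc=shot('w24');q=ring(d,Tc,(.6585,-.2417),.029,rr=.02);go((q[0],q[1],.028))
```

```text
ring [319.5 309.3] dia mm [27.1 29.2] z 0.0282 xy [ 0.6601 -0.2409  0.0282] n 2288
t 32.45 now [ 0.6614 -0.2422  0.0356] tool shift mm [ 7.6 -0.9 -1.7] rot [-0.     0.005 -0.005] shift in R0 [ 7.6 -0.8 -1.6]
```

step_arm([
  [[0.004, -0.001, -0.0016], [0, 0.005, -0.005], 0.06],
  [[0.003, 0, 0], [0, 0, 0], 0.06],
  [[0, 0, 0], [0, 0, 0], 0.06],
])

```text
t: 32.75
position: [0.6603, -0.241, 0.0288]
tcp_rot: [0.89, 1.57, -0.397]
ft_force: [0.1, -0.6, 0.2]
grip_width: 0.686
```

Run:
```python
from h import *
go((.660,-.241,.028))
```

```text
t 32.75 now [ 0.6603 -0.241   0.0288] tool shift mm [ 0.8 -0.3 -0. ] rot [ 0.  0. -0.] shift in R0 [ 0.8 -0.3 -0. ]
```

step_arm([
  [[0.001, 0, 0], [0, 0, 0], 0.02],
  [[0, 0, 0], [0, 0, 0], 0.02],
  [[0, 0, 0], [0, 0, 0], 0.02],
  [[0, 0, 0], [0, 0, 0], 0.02],
  [[0, 0, 0], [0, 0, 0], 0.02],
  [[0, 0, 0], [0, 0, 0], 0.02],
  [[0, 0, 0], [0, 0, 0], 0.02],
  [[0, 0, 0], [0, 0, 0], 0.02],
])

```text
t: 33.55
position: [0.6605, -0.2412, 0.028]
tcp_rot: [0.863, 1.57, -0.424]
ft_force: [-0.6, 0.7, -0.9]
grip_width: 0.332
```

step_arm([
  [[-0.02, 0, 0], [0, 0, 0], 0.02],
  [[-0.04, 0, 0], [0, 0, 0], 0.02],
  [[-0.04, 0, 0], [0, 0, 0], 0.02],
  [[-0.04, 0, 0], [0, 0, 0], 0.02],
  [[-0.025, 0, 0], [0, 0, 0], 0.02],
  [[0, 0, 0], [0, 0, 0], 0.02],
  [[0, 0, 0], [0, 0, 0], 0.02],
])

```text
t: 34.25
position: [0.6591, -0.2404, 0.204]
tcp_rot: [-2.399, 1.57, 2.597]
ft_force: [-1.0, 0.1, -1.8]
grip_width: 0.331
```

Run:
```python
from h import *
bore('w25');go((.5178,-.3806,.16))
```

```text
t 34.3 now [ 0.6594 -0.2405  0.204 ] tool shift mm [  44.  -175.1   94.8] rot [ 0. -0.  0.] shift in R0 [  44.  -175.1   94.9]
```

View pics/w25c.png

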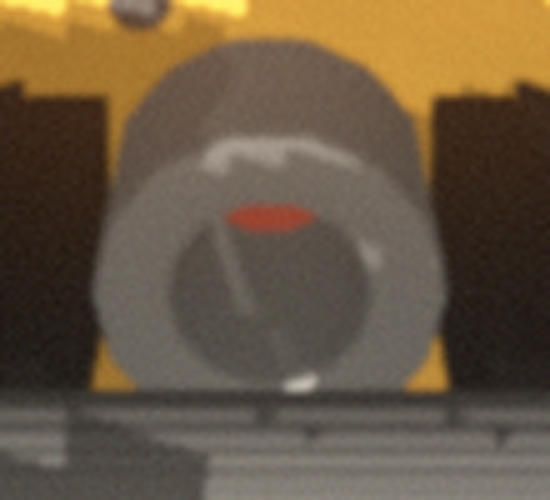

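Yellow is held and centred. Moving to the stack.

step_arm([
  [[0, -0.03, 0.016], [0, 0, 0], 0.02],
  [[0, -0.036, 0.019], [0, 0, 0], 0.02],
  [[0, -0.036, 0.019], [0, 0, 0], 0.02],
  [[0, -0.036, 0.019], [0, 0, 0], 0.02],
  [[0, -0.03, 0.016], [0, 0, 0], 0.02],
  [[0, -0.005, 0.003], [0, 0, 0], 0.02],
  [[0, 0, 0], [0, 0, 0], 0.02],
  [[0, 0, 0], [0, 0, 0], 0.02],
])

```text
t: 35.1
position: [0.5092, -0.3747, 0.1866]
tcp_rot: [-2.644, 1.545, 2.355]
ft_force: [0.7, 1.1, -1.7]
grip_width: 0.332
```

Run:
```python
from h import *
go((.5178,-.3806,.14))
```

```text
t 35.1 now [ 0.5092 -0.3747  0.1866] tool shift mm [46.3  7.2  9.1] rot [ 0.003 -0.023  0.012] shift in R0 [46.6  6.6  8.1]
```

step_arm([
  [[0.015, 0.006, 0.008], [0.003, -0.023, 0.012], 0.02],
  [[0.022, 0, 0], [0, 0, 0], 0.02],
  [[0.005, 0, 0], [0, 0, 0], 0.02],
  [[0, 0, 0], [0, 0, 0], 0.02],
  [[0, 0, 0], [0, 0, 0], 0.02],
])

```text
t: 35.6
position: [0.5214, -0.3752, 0.142]
tcp_rot: [2.887, 1.569, 1.607]
ft_force: [0.6, 0.3, -1.5]
grip_width: 0.338
```

Run:
```python
from h import *
go((.5178,-.3806,.125))
```

```text
t 35.6 now [ 0.5214 -0.3752  0.142 ] tool shift mm [17.  -5.   4.2] rot [ 0.007 -0.002 -0.   ] shift in R0 [17.  -5.   4.2]
```

step_arm([
  [[0, -0.005, 0.004], [0.007, -0.002, 0], 0.02],
  [[0.006, 0, 0], [0, 0, 0], 0.02],
  [[0.006, 0, 0], [0, 0, 0], 0.02],
  [[0, 0, 0], [0, 0, 0], 0.02],
])

```text
t: 36.0
position: [0.5189, -0.3816, 0.1319]
tcp_rot: [0.493, 1.566, -0.794]
ft_force: [0.1, 0.6, -2.0]
grip_width: 0.336
```

Run:
```python
from h import *
go((.5178,-.3806,.104))
```

```text
t 36.0 now [ 0.5189 -0.3816  0.1319] tool shift mm [27.9 -0.9 -1.4] rot [-0.     0.004 -0.002] shift in R0 [27.9 -0.8 -1.2]
```

step_arm([
  [[0, -0.0008, -0.0012], [0, 0.004, -0.002], 0.02],
  [[0.006, 0, 0], [0, 0, 0], 0.02],
  [[0.006, 0, 0], [0, 0, 0], 0.02],
  [[0, 0, 0], [0, 0, 0], 0.02],
])

```text
t: 36.4
position: [0.5176, -0.3808, 0.1191]
tcp_rot: [1.148, 1.57, -0.14]
ft_force: [-0.2, 0.2, -2.3]
grip_width: 0.331
```

Run:
```python
from h import *
go((.5178,-.3806,.104))
```

```text
t 36.4 now [ 0.5176 -0.3808  0.1191] tool shift mm [15.1  0.3 -0.1] rot [-0.001  0.    -0.   ] shift in R0 [15.1  0.3 -0.1]
```

step_arm([
  [[0.005, 0, 0], [0, 0, 0], 0.02],
  [[0.005, 0, 0], [0, 0, 0], 0.02],
  [[0.003, 0, 0], [0, 0, 0], 0.02],
])

```text
t: 36.7
position: [0.5177, -0.3809, 0.1052]
tcp_rot: [0.788, 1.57, -0.5]
ft_force: [-0.4, 0.4, -1.7]
grip_width: 0.336
```

step_arm([
  [[0.002, 0, 0], [0, 0, 0], 0.02],
])

```text
t: 36.8
position: [0.518, -0.3811, 0.1038]
tcp_rot: [0.673, 1.569, -0.614]
ft_force: [-2.4, 4.0, 15.0]
grip_width: 0.333
```

Seated at 0.1038 (expected 0.104). Release and look.

step_arm([
  [[0, 0, 0], [0, 0, 0], 0.02],
  [[0, 0, 0], [0, 0, 0], 0.05],
  [[0, 0, 0], [0, 0, 0], 0.05],
  [[0, 0, 0], [0, 0, 0], 0.05],
  [[0, 0, 0], [0, 0, 0], 0.05],
  [[-0.01, 0, 0], [0, 0, 0], 0.05],
  [[-0.02, 0, 0], [0, 0, 0], 0.05],
  [[-0.03, 0, 0], [0, 0, 0], 0.05],
  [[-0.04, 0, 0], [0, 0, 0], 0.05],
  [[0, 0, 0], [0, 0, 0], 0.05],
  [[0, 0, 0], [0, 0, 0], 0.05],
])

```text
t: 37.9
position: [0.5182, -0.3813, 0.2106]
tcp_rot: [0.564, 1.568, -0.724]
ft_force: [-0.6, 0.0, -0.5]
grip_width: 0.566
```

Run:
```python
from h import *
seat('w26',(.517,-.3805),.076)
im,_=arm.get_image('scene');cv2.imwrite('pics/s26.png',im[:,:,::-1])
```

```text
ring [323.3 243.4] dia mm [28.  29.2] z 0.1042 xy [ 0.5174 -0.3813  0.1042] n 925
disc top z [0.0816 0.0824 0.0832] want 0.083
tip [ 0.519  -0.3804  0.0887]
```

View pics/s26.png

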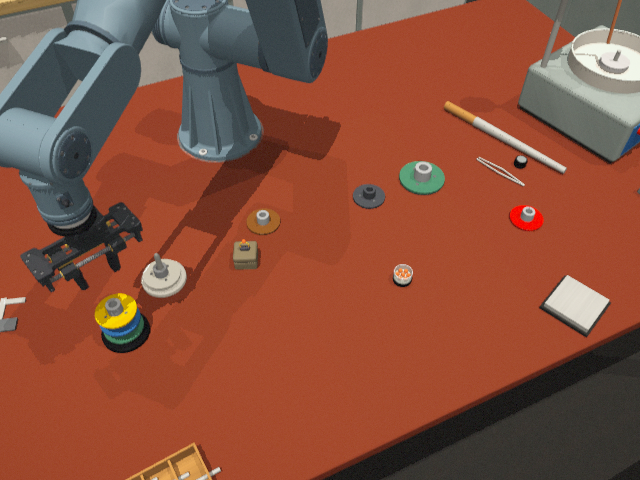

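View pics/w26.png

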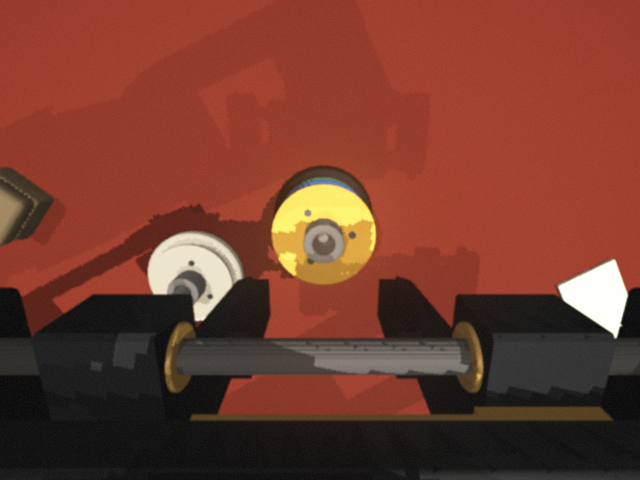

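The scene view shows green, blue and yellow stacked on the black stand at (122,320) and white alone at (163,277). The master plate (368,195), ring block (245,255) and jar (403,275) are where they started. The gripper is clear, so I hand in.

Run:
```python
from plant import arm
print(arm.finish_job())
```

```text
the job is handed in; nothing more can be done
None
```

The job is handed in at about 38 s of the 109 s allowed. All four laps are seated: white alone on the white stand, and green, then blue, then yellow on top on the black stand. The green lap was the smaller of the two green ones, about 74 mm in the image against 108 mm; I left the red and brown look-alikes alone.

I lowered each lap until it touched down before releasing it, and the gripper height at contact matched the expected seating height within 0.3 mm. The disc tops then measured 24.4 mm for white and green, 53.4 mm for blue and 82.4 mm for yellow. The wanted heights were 25, 54 and 83 mm, so all read a steady 0.6 mm low, which is within the camera calibration.

- **Left alone:** the master plate, ring block and jar looked unmoved in the last scene picture, and the gripper was clear when I handed in.
- **Contact force:** seating the white lap pushed the wrist reading to 41 N up, about 45 N with its sideways part, for one 0.1 s row. This was the held lap against its seat. The 120 N wrist limit was not reached, and I don't believe the arm or gripper body touched anything.
- **Disagreements:** triangulated disc heights were off. The top and scene cameras read 2–4 mm low, and the top and wrist cameras together put the white disc top at −2 mm instead of 7 mm. I used the wrist camera's depth heights instead. The seated white lap also measured about 2 mm off its spigot axis, roughly the play in the bore.

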